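# Find the full burr tin by its weight

## Task

Three look-alike closed tins of carbide burrs stand among other supplies in the low wooden crate; one is full and clearly heavier, the other two are part used. Heft the tins to find the full one, lower the two lighter tins upright and fully home into pockets of the bored wooden rack (any pockets; drop and knock over nothing, leave the other things in their places), and finish while still holding the full tin up in the gripper for me to take: upright, still, its base at least 20 cm above the bench.

Things in the scene. Friction and masses are not known exactly. Their poses are not given: they have to be found in the camera images.
- tin_a: closed round tinplate tin of carbide burrs, 60 mm diameter and 100 mm tall, sides straight with the lid flush with the body, foot bevelled 3 mm inward over its lowest 5 mm, blank paper band round it; one of three alike to the eye; each weighs under 0.6 kg with its tightly packed contents, one of them at least 0.2 kg more than either of the others, a different one each time; loose, upright in the crate at the start; origin at the centre of its underside, z up along its axis
- tin_b: closed round tinplate tin of carbide burrs, 60 mm diameter and 100 mm tall, sides straight with the lid flush with the body, foot bevelled 3 mm inward over its lowest 5 mm, blank paper band round it; one of three alike to the eye; each weighs under 0.6 kg with its tightly packed contents, one of them at least 0.2 kg more than either of the others, a different one each time; loose, upright in the crate at the start; origin at the centre of its underside, z up along its axis
- tin_c: closed round tinplate tin of carbide burrs, 60 mm diameter and 100 mm tall, sides straight with the lid flush with the body, foot bevelled 3 mm inward over its lowest 5 mm, blank paper band round it; one of three alike to the eye; each weighs under 0.6 kg with its tightly packed contents, one of them at least 0.2 kg more than either of the others, a different one each time; loose, upright in the crate at the start; origin at the centre of its underside, z up along its axis
- crate: low open wooden crate, fixed on the bench, 230 mm along its x, 270 mm along its y, walls 60 mm high and 9 mm thick, floor 6 mm thick, so that the tins (bases on its floor) stand 46 mm proud of the walls; also holds a glue bottle, a cork block and a marker; origin at the centre of its underside, z up; its yaw varies
- rack: light wooden block, fixed on the bench, 285 mm along its x, 92 mm along its y, 42 mm high, with three round pockets 65 mm in diameter and 30 mm deep (rims bevelled 3 mm) in a row along its x, 100 mm apart, the middle one at its centre, all empty at the start; origin at the centre of its underside, z up; its yaw varies
- seat_1 (a point): centre of the floor of the rack's nearest pocket, 12 mm above the bench; a tin fully home has its origin here
- seat_2 (a point): centre of the floor of the rack's middle pocket, 12 mm above the bench; a tin fully home has its origin here
- seat_3 (a point): centre of the floor of the rack's farthest pocket, 12 mm above the bench; a tin fully home has its origin here
- glue_bottle: small white bottle with a red nozzle, 28 mm diameter, 80 mm tall, standing loose in the crate in the corner on its +x +y side; bystander; origin at the centre of its underside, z up
- cork_block: brown cork block 50x85x30 mm lying loose in the crate; bystander; origin at the centre of its underside, z up
- marker_pen: white marker pen with a black cap, 19 x 123 x 20 mm, long along its y, lying loose in the crate; bystander; origin at the centre of its underside
- glass_octagon: pale green eight-sided glass workpiece 55x55x42 mm, standing loose on the bench beyond the crate and rack; bystander; origin at the centre of its underside, z up
- slurry_cup: grey metal cup, 71 mm diameter, 88 mm tall, standing loose on the bench beyond the crate; bystander; origin at the centre of its underside, z up
- brass_weight_1: brass knob weight, 42 mm diameter, 38 mm tall, standing loose at the back of the bench; bystander; origin at the centre of its underside, z up
- oil_stone: red-brown oil stone 50x150x25 mm lying loose near the front edge of the bench; bystander; origin at the centre of its underside
- polishing_pad: black and green polishing hand pad 55x90x22 mm lying loose left of the crate; bystander; origin at the centre of its underside
Things that resemble listed ones, but are neither listed nor needed, are in the scene too. Leave any orange look-alike of the tin_a alone.

How it is judged:
On the way, in this order (a step that is already met when the one before it is completed fails the run):
1. one tin stands home in a pocket of the rack, let go ((((distance between tin_a and seat_1 below 0.006 m or distance between tin_a and seat_2 below 0.006 m or distance between tin_a and seat_3 below 0.006 m) and angle between tin_a's own z axis and vertical below 0.06 rad and linear speed of tin_a below 0.02 m/s and contact force between tin_a and the fingers below 0.05 N) or ((distance between tin_b and seat_1 below 0.006 m or distance between tin_b and seat_2 below 0.006 m or distance between tin_b and seat_3 below 0.006 m) and angle between tin_b's own z axis and vertical below 0.06 rad and linear speed of tin_b below 0.02 m/s and contact force between tin_b and the fingers below 0.05 N) or ((distance between tin_c and seat_1 below 0.006 m or distance between tin_c and seat_2 below 0.006 m or distance between tin_c and seat_3 below 0.006 m) and angle between tin_c's own z axis and vertical below 0.06 rad and linear speed of tin_c below 0.02 m/s and contact force between tin_c and the fingers below 0.05 N))), for 0.1 s.
2. two tins stand home in pockets, let go (((((distance between tin_a and seat_1 below 0.006 m or distance between tin_a and seat_2 below 0.006 m or distance between tin_a and seat_3 below 0.006 m) and angle between tin_a's own z axis and vertical below 0.06 rad and linear speed of tin_a below 0.02 m/s and contact force between tin_a and the fingers below 0.05 N) and ((distance between tin_b and seat_1 below 0.006 m or distance between tin_b and seat_2 below 0.006 m or distance between tin_b and seat_3 below 0.006 m) and angle between tin_b's own z axis and vertical below 0.06 rad and linear speed of tin_b below 0.02 m/s and contact force between tin_b and the fingers below 0.05 N)) or (((distance between tin_a and seat_1 below 0.006 m or distance between tin_a and seat_2 below 0.006 m or distance between tin_a and seat_3 below 0.006 m) and angle between tin_a's own z axis and vertical below 0.06 rad and linear speed of tin_a below 0.02 m/s and contact force between tin_a and the fingers below 0.05 N) and ((distance between tin_c and seat_1 below 0.006 m or distance between tin_c and seat_2 below 0.006 m or distance between tin_c and seat_3 below 0.006 m) and angle between tin_c's own z axis and vertical below 0.06 rad and linear speed of tin_c below 0.02 m/s and contact force between tin_c and the fingers below 0.05 N)) or (((distance between tin_b and seat_1 below 0.006 m or distance between tin_b and seat_2 below 0.006 m or distance between tin_b and seat_3 below 0.006 m) and angle between tin_b's own z axis and vertical below 0.06 rad and linear speed of tin_b below 0.02 m/s and contact force between tin_b and the fingers below 0.05 N) and ((distance between tin_c and seat_1 below 0.006 m or distance between tin_c and seat_2 below 0.006 m or distance between tin_c and seat_3 below 0.006 m) and angle between tin_c's own z axis and vertical below 0.06 rad and linear speed of tin_c below 0.02 m/s and contact force between tin_c and the fingers below 0.05 N)))), for 0.1 s.
At the end, for the whole second after the job is handed in: Full tin held by the fingers (over 3 N), upright within 0.15 rad, still (under 0.03 m/s), underside over 0.20 m above the bench; both others (each weighs under 4 N on the rack) let go, at rest in pockets, within 6 mm of the floor centre and 0.06 rad of upright (((height (world z) of tin_a above 0.2 m and angle between tin_a's own z axis and vertical below 0.15 rad and linear speed of tin_a below 0.03 m/s and contact force between tin_a and the fingers above 3 N and ((distance between tin_b and seat_1 below 0.006 m or distance between tin_b and seat_2 below 0.006 m or distance between tin_b and seat_3 below 0.006 m) and angle between tin_b's own z axis and vertical below 0.06 rad and linear speed of tin_b below 0.02 m/s and contact force between tin_b and the fingers below 0.05 N) and contact force between each of tin_b, tin_c and rack below 4 N and ((distance between tin_c and seat_1 below 0.006 m or distance between tin_c and seat_2 below 0.006 m or distance between tin_c and seat_3 below 0.006 m) and angle between tin_c's own z axis and vertical below 0.06 rad and linear speed of tin_c below 0.02 m/s and contact force between tin_c and the fingers below 0.05 N)) or (height (world z) of tin_b above 0.2 m and angle between tin_b's own z axis and vertical below 0.15 rad and linear speed of tin_b below 0.03 m/s and contact force between tin_b and the fingers above 3 N and ((distance between tin_a and seat_1 below 0.006 m or distance between tin_a and seat_2 below 0.006 m or distance between tin_a and seat_3 below 0.006 m) and angle between tin_a's own z axis and vertical below 0.06 rad and linear speed of tin_a below 0.02 m/s and contact force between tin_a and the fingers below 0.05 N) and contact force between each of tin_a, tin_c and rack below 4 N and ((distance between tin_c and seat_1 below 0.006 m or distance between tin_c and seat_2 below 0.006 m or distance between tin_c and seat_3 below 0.006 m) and angle between tin_c's own z axis and vertical below 0.06 rad and linear speed of tin_c below 0.02 m/s and contact force between tin_c and the fingers below 0.05 N)) or (height (world z) of tin_c above 0.2 m and angle between tin_c's own z axis and vertical below 0.15 rad and linear speed of tin_c below 0.03 m/s and contact force between tin_c and the fingers above 3 N and ((distance between tin_a and seat_1 below 0.006 m or distance between tin_a and seat_2 below 0.006 m or distance between tin_a and seat_3 below 0.006 m) and angle between tin_a's own z axis and vertical below 0.06 rad and linear speed of tin_a below 0.02 m/s and contact force between tin_a and the fingers below 0.05 N) and contact force between each of tin_a, tin_b and rack below 4 N and ((distance between tin_b and seat_1 below 0.006 m or distance between tin_b and seat_2 below 0.006 m or distance between tin_b and seat_3 below 0.006 m) and angle between tin_b's own z axis and vertical below 0.06 rad and linear speed of tin_b below 0.02 m/s and contact force between tin_b and the fingers below 0.05 N)))); the arm keeps its last pose, push and grip.
It fails at once if a tin is dropped (moves faster than 0.7 m/s with no finger on it) ((linear speed of tin_a above 0.7 m/s and contact force between tin_a and the fingers below 0.05 N) or (linear speed of tin_b above 0.7 m/s and contact force between tin_b and the fingers below 0.05 N) or (linear speed of tin_c above 0.7 m/s and contact force between tin_c and the fingers below 0.05 N)).
It fails at once if a tin or a standing bystander is knocked over (tilted more than 0.7 rad) (angle between any of tin_a, tin_b, tin_c, glue_bottle, glass_octagon, slurry_cup, brass_weight_1's own z axis and vertical above 0.7 rad).
It fails at once if a bystander is shoved more than 60 mm from its place (distance of any of glue_bottle, glass_octagon, slurry_cup, brass_weight_1, cork_block, marker_pen, oil_stone, polishing_pad from where it was at the start of the episode above 0.06 m).
It also fails if it takes over 72 s, if anything falls off the work surface, if the arm or the gripper's body presses on something with over 40 N, if the wrist force passes 120 N, or if a joint passes its speed limit or range.

## Robot

A 6-joint arm with a two-finger parallel gripper is mounted at the origin on a cart in front of the work surface, level with it; the furniture and walls round the work are solid. World frame = base frame: x ahead of the robot, y to its left, z up, the work surface at z = 0. Lengths are in m, angles in rad, forces in N, time in s.
With the tool pointing down it reaches from about 0.375 to 0.975 m from the base axis. Payload 3.8 kg.
Tool frame: the origin (TCP) lies on the centre line of the jaws, within the pads' length; the fingertips stand 8 mm ahead of it and the grasp point (between the pads) lies 11 mm behind it; z points along the fingers, y is the direction in which the jaws open and shut (so a half turn about z gives the same grasp; the last joint's range is limited). The gripper opens to 85 mm and grips with 20 to 120 N. Pads are 22 mm wide; open, the fingers measure 114 mm over their backs; the gripper's body (76 mm by 85 mm) begins 54 mm behind the grasp point. The pads swing forward as they close: fully open they stand 13 mm farther back than shut.
Start: joints at [1.175, 0.264, 1.604, -0, 1.274, -0.037], TCP at [0.237, 0.632, 0.239] pointing down, gripper open.
Joint ranges: [-2.63, 2.63], [-0.94, 2.18], [0.31, 2.57], [-1.31, 4.45], [0, 2.66], [-2.55, 2.55]. Speed limits (rad/s): [2.57, 2.57, 3.14, 3.14, 3.14, 3.14].

## Interface

Orientations are given as a rotation vector (axis times angle).
In Python, from workcell import bot gives the robot as it stands.
- The arm moves only by the tool arm_command, never from a script. Its arguments are lists of equal length, an entry for each row: "slide": the shift along the tool's x, y, z in m, a list of three; "angular": the turn, a rotation vector about the tool's x, y, z in degrees, a list of three; "hand": the finger opening in m, from 0 to 0.0854. A call has exactly 8 rows; each row shifts and turns the pose as measured when the row begins, along the tool's axes as they then stand; what a row does not reach is not made up. A row lasts 1/10 s, in which the tool goes at most 50 mm and 8.59 degrees, less where a joint would pass 70% of its speed; a pose out of reach is approached as far as the arm can. A call is refused whole if a number of a shift passes 0.05 or a number of a turn 8.59, either way. A call with a gripper value outside its range is refused whole. The fingers move at their own pace and stop on an object; "squeeze" is the grip in N (left out, the last holds). Time passes only in rows, so rows that do not move let the fingers close, or fill a call up. It gives the time, the measured TCP pose, the force and the opening at its end, in the units of the state.
- bot.read_state(): the state, without advancing time (a new reading comes with each control period).
- bot.read_camera(name): name is "side" or "top" or "wrist"; returns the picture (400x640x3 uint8, red, green, blue); there is no depth.
- bot.get_calibration(name): a dict with "fx", "fy", "cx", "cy" (pixels), "R" (3x3) and "t" (3): a world point X has camera coordinates R X + t. Camera axes: x right, y down, z forward; pixel columns grow to the right and rows downward; lengths in m; the calibration is good to about 2 mm. A picture is of the moment at which its call begins: read the wrist's pose just before it. get_calibration takes no time and is no camera call; for the wrist camera it gives the pose at the moment of the call.
- bot.finish_job(): hands the job in, once; it reports no verdict.
The state is a dict: "time": time; "q": joint angles; "joint_vel": joint speeds; "joint_torque": joint torques, N m; "tool_pos": TCP position; "tcp_rot": TCP orientation; "wrist_force": force on the tool from outside, world axes, zero at the start; "torque": the same for the moment, N m; "width": opening from 0.0 (shut) to 1.0 (fully open).
Only numpy, scipy, OpenCV 4.12 (cv2) and the standard library are available. Lean on these libraries where they do the work, as an engineer would, in place of code of your own. Each camera call takes 0.05 s, during which the arm holds its last target.

## Working session

There is one attempt and no reset: what is moved stays moved. The work goes in short steps, Python scripts to look and compute and a tool call to move; the robot and the scene stay as the last step left them, time stands still between calls to the robot, and variables do not carry over. Pictures are saved under pics/ and viewed, and the job is handed in when it is done.

Besides the shell and the picture viewer there is one more tool, called after ">>>" by a JSON object that holds its "op" and its "data". arm_command: Moves the arm, as the interface text tells. Its arguments: {"type":"object","properties":{"slide":{"type":"array","items":{"type":"array","items":{"type":"number"}}},"angular":{"type":"array","items":{"type":"array","items":{"type":"number"}}},"hand":{"type":"array","items":{"type":"number"}},"squeeze":{"type":"number"}},"required":["slide","angular","hand"]}

```bash
mkdir -p pics; ls; python3 - <<'E'
from workcell import bot
import cv2
print(bot.read_state())
for n in ["top","side","wrist"]:
    im=bot.read_camera(n); cv2.imwrite(f"pics/{n}0.png",im[:,:,::-1]); print(n,bot.get_calibration(n))
E
```

```text
pics
{'time': 0.0, 'q': array([ 1.17505629e+00,  2.64796476e-01,  1.60539742e+00,  3.39213777e-06,
        1.27369143e+00, -3.68953205e-02]), 'joint_vel': array([-2.70260202e-04, -1.46472481e-03, -8.59687465e-05, -6.12003365e-04,
        2.17316180e-04, -5.85447390e-04]), 'joint_torque': array([ 1.42747816e-03, -5.15112054e+01, -3.67314148e+01,  1.14926029e-04,
        1.28049802e-02, -3.93861669e-06]), 'tool_pos': array([0.23677412, 0.6313383 , 0.23792017]), 'tcp_rot': array([-0.5605653 , -3.09067097,  0.00351574]), 'wrist_force': array([0.91699776, 0.50705186, 0.15999052]), 'torque': array([-0.00953564,  0.03153819, -0.05312328]), 'width': 1.000809617024079}
top {'fx': 389.8764699318057, 'fy': 389.8764699318057, 'cx': 318.0646233080415, 'cy': 198.37326220768426, 'R': array([[ 0.01549172, -0.99968531,  0.01973013],
       [-0.99267192, -0.01774215, -0.11953109],
       [ 0.11984354, -0.0177338 , -0.99263439]]), 't': array([0.11302897, 0.57962797, 1.08232865])}
side {'fx': 492.37040888570516, 'fy': 492.37040888570516, 'cx': 319.3524758058592, 'cy': 211.39125895520283, 'R': array([[ 0.84473241, -0.53508595,  0.01049668],
       [-0.33467566, -0.54344943, -0.76984084],
       [ 0.41763543,  0.64679653, -0.63814959]]), 't': array([-0.38276267,  0.30567075,  1.35126338])}
wrist {'fx': 314.9443860366798, 'fy': 314.9443860366798, 'cx': 319.908805230381, 'cy': 201.4363029351642, 'R': array([[ 0.35215003,  0.93594045, -0.00241582],
       [ 0.89449581, -0.33579453,  0.29515974],
       [ 0.27544072, -0.10610146, -0.95544487]]), 't': array([-0.67382536, -0.03738223,  0.38078839])}
```

View pics/top0.png

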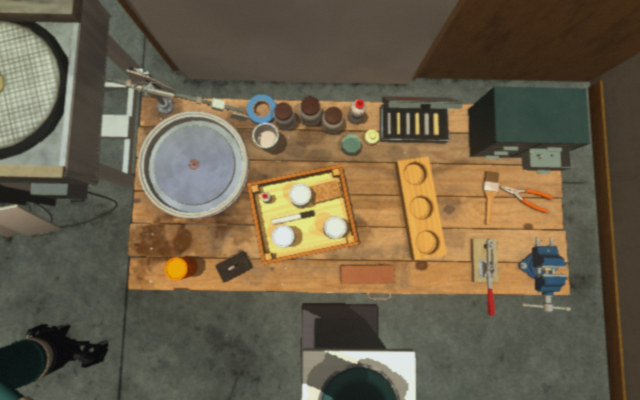

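View pics/side0.png

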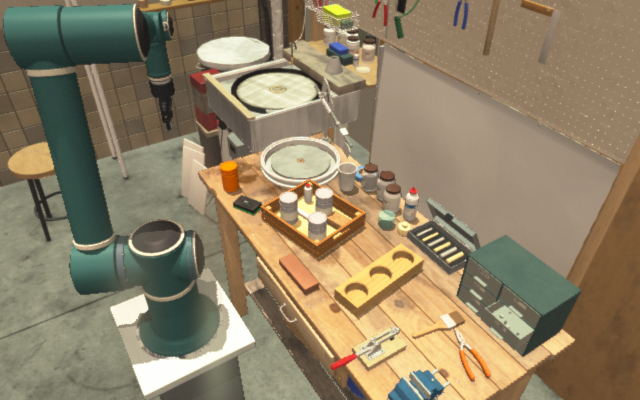

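View pics/wrist0.png

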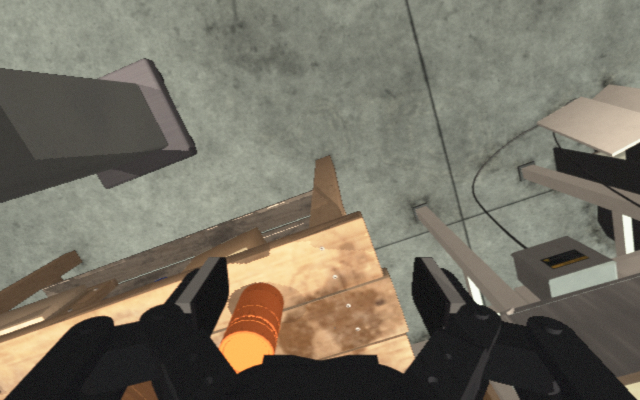

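Tin candidates in the top image: white lids in the crate at (300,195), (283,237) and (335,228). The orange look-alike is at (180,267). Jars at (284,115), (310,105) and (333,120) and the cup at (265,137) are outside the crate. I choose the three in the crate and check them in a close crop.

```bash
python3 - <<'E'
import cv2
im=cv2.imread("pics/top0.png")
cv2.imwrite("pics/topc.png",cv2.resize(im[155:275,235:375],None,fx=5.5,fy=5,interpolation=cv2.INTER_CUBIC) if 0 else cv2.resize(im[160:270,240:365],None,fx=5,fy=5,interpolation=cv2.INTER_CUBIC))
cv2.imwrite("pics/topr.png",cv2.resize(im[150:270,385:460],None,fx=5,fy=5,interpolation=cv2.INTER_CUBIC))
im=cv2.imread("pics/side0.png")
cv2.imwrite("pics/sidec.png",cv2.resize(im[170:320,250:430],None,fx=4,fy=4,interpolation=cv2.INTER_CUBIC))
E
```

```text
(no output)
```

View pics/topc.png

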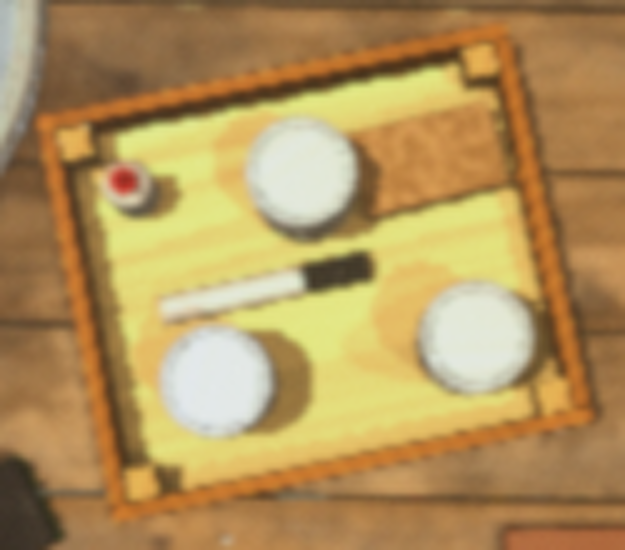

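View pics/topr.png

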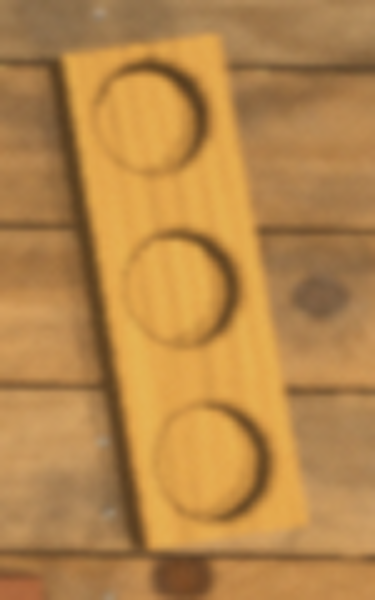

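View pics/sidec.png

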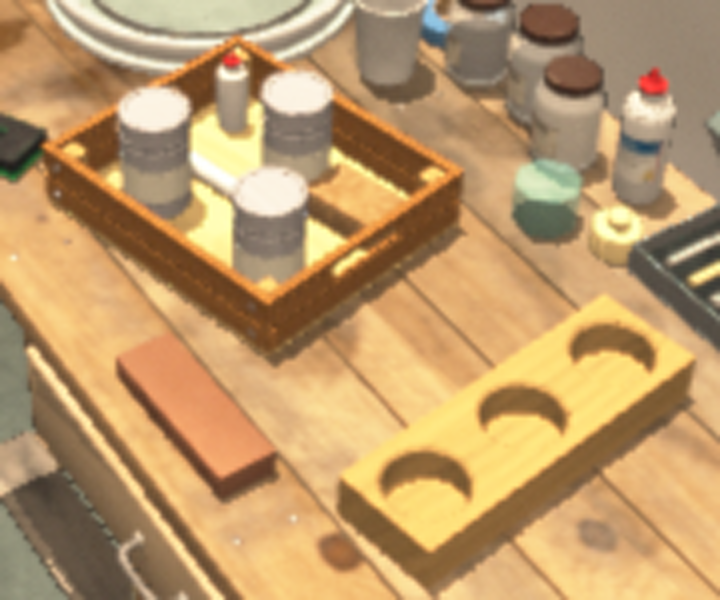

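```bash
cat > h.py <<'E'
import numpy as np, cv2
from workcell import bot
from scipy.spatial.transform import Rotation as Rot
def bp(c,u,v,z):
    d=np.array([(u-c["cx"])/c["fx"],(v-c["cy"])/c["fy"],1.0]); R=np.array(c["R"]); t=np.array(c["t"])
    o=-R.T@t; d=R.T@d; return o+d*(z-o[2])/d[2]
def proj(c,X):
    p=np.array(c["R"])@np.array(X)+np.array(c["t"]); return np.array([c["fx"]*p[0]/p[2]+c["cx"],c["fy"]*p[1]/p[2]+c["cy"]])
E
python3 - <<'E'
from h import *
np.set_printoptions(precision=4,suppress=True)
c=bot.get_calibration("top"); s=bot.get_calibration("side")
f=lambda p,k,o:((p[0]+.5)/k-.5+o[0],(p[1]+.5)/k-.5+o[1])
print("tins top");
for p in [(303,173),(218,380),(477,336)]:
    X=bp(c,*f(p,5,(240,160)),.106); print(X, "side pred",(proj(s,X)-[250,170])*4)
print("tins side")
for p in [(297,92),(155,108),(270,190)]: print(bp(s,*f(p,4,(250,170)),.106))
print("rack top")
P=[]
for p in [(152,117),(182,289),(213,461)]:
    X=bp(c,*f(p,5,(385,150)),.042); P.append(X); print(X,(proj(s,X)-[250,170])*4)
print(P[0]-P[2], np.linalg.norm(P[0]-P[2]))
print("crate corners")
for p in [(40,120),(505,30),(590,415),(118,513)]: print(bp(c,*f(p,5,(240,160)),.06))
for p in [(128,188)]: print('glue',bp(c,*f(p,5,(240,160)),.06))
E
```

```text
tins top
[0.5793 0.172  0.106 ] side pred [296.3091  89.4343]
[0.4683 0.2145 0.106 ] side pred [154.6527 105.6417]
[0.4937 0.0778 0.106 ] side pred [269.4502 186.6943]
tins side
[0.578  0.1711 0.106 ]
[0.4669 0.214  0.106 ]
[0.4919 0.0764 0.106 ]
rack top
[ 0.6552 -0.155   0.042 ] [611.4575 347.4021]
[ 0.556  -0.1707  0.042 ] [520.7693 410.7367]
[ 0.4589 -0.1867  0.042 ] [425.9145 477.8262]
[0.1963 0.0317 0.    ] 0.19884397345960617
crate corners
[0.6126 0.3209 0.06  ]
[0.6689 0.0609 0.06  ]
[0.4534 0.012  0.06  ]
[0.3961 0.2704 0.06  ]
glue [0.5751 0.2706 0.06  ]
```

```bash
cat >> h.py <<'E'
def yawR(deg):
    a=np.radians(deg); y=np.array([np.cos(a),np.sin(a),0]); z=np.array([0,0,-1.]); x=np.cross(y,z)
    return np.stack([x,y,z],1)
def plan(target,yaw,n=8,smax=0.05):
    s=bot.read_state(); p=np.array(s["tool_pos"]); R=Rot.from_rotvec(s["tcp_rot"]); Rt=Rot.from_matrix(yawR(yaw))
    rv=(R.inv()*Rt).as_rotvec(degrees=True); d=np.array(target)-p
    print("t",round(s["time"],2),"pos",p.round(4),"w",round(s["width"],3),"F",np.round(s["wrist_force"],2))
    print(" world d",d.round(4),"tool d now",R.inv().apply(d).round(4),"tool rot",rv.round(2))
    for i in range(n):
        Ri=R*Rot.from_rotvec(rv*i/n,degrees=True)
        print(" ",Ri.inv().apply(d/n).round(4).tolist(),(rv/n).round(2).tolist())
E
python3 - <<'E'
from h import *
s=bot.get_calibration("wrist"); R=np.array(s["R"]);print("cam",-R.T@s["t"])
plan([.468,.214,.22],9.3,10)
E
```

```text
cam [0.16584124 0.65850986 0.3732282 ]
t 0.15 pos [0.2368 0.6315 0.2382] w 0.997 F [-0.47  0.21  0.3 ]
 world d [ 0.2312 -0.4175 -0.0182] tool d now [-0.3631 -0.3097  0.0187] tool rot [-1.000e-01  5.000e-02  6.014e+01]
  [-0.0363, -0.031, 0.0019] [-0.01, 0.01, 6.01]
  [-0.0394, -0.027, 0.0019] [-0.01, 0.01, 6.01]
  [-0.042, -0.0227, 0.0019] [-0.01, 0.01, 6.01]
  [-0.0441, -0.0182, 0.0019] [-0.01, 0.01, 6.01]
  [-0.0458, -0.0135, 0.0018] [-0.01, 0.01, 6.01]
  [-0.0469, -0.0086, 0.0018] [-0.01, 0.01, 6.01]
  [-0.0476, -0.0036, 0.0018] [-0.01, 0.01, 6.01]
  [-0.0477, 0.0014, 0.0018] [-0.01, 0.01, 6.01]
  [-0.0473, 0.0064, 0.0018] [-0.01, 0.01, 6.01]
  [-0.0464, 0.0113, 0.0018] [-0.01, 0.01, 6.01]
```

>>> {"op": "arm_command", "data": {"slide": [[-0.036,-0.031,0],[-0.039,-0.027,0],[-0.042,-0.023,0],[-0.044,-0.018,0],[-0.046,-0.013,0],[-0.047,-0.009,0],[-0.047,-0.004,0],[-0.047,0.001,0]], "angular": [[0,0,6],[0,0,6],[0,0,6],[0,0,6],[0,0,6],[0,0,6],[0,0,6],[0,0,6]], "hand": [0.0854,0.0854,0.0854,0.0854,0.0854,0.0854,0.0854,0.0854], "squeeze": 40}}

```text
time: 0.95
tool_pos: [0.418, 0.2893, 0.2343]
tcp_rot: [-1.797, -2.576, 0.007]
wrist_force: [1.6, 0.4, 0.4]
width: 1.0
```

```bash
python3 - <<'E'
from h import *
plan([.468,.214,.20],9.3,8)
im=bot.read_camera("wrist"); cv2.imwrite("pics/w1.png",im[:,:,::-1]); c=bot.get_calibration("wrist")
for X in [(.579,.172,.106),(.468,.214,.106),(.493,.077,.106)]: print(proj(c,X))
E
```

```text
t 0.95 pos [0.418  0.2893 0.2343] w 1.0 F [1.55 0.35 0.44]
 world d [ 0.05   -0.0753 -0.0343] tool d now [-0.0879  0.0211  0.0344] tool rot [-0.22  0.14 10.9 ]
  [-0.011, 0.0026, 0.0043] [-0.03, 0.02, 1.36]
  [-0.0109, 0.0029, 0.0043] [-0.03, 0.02, 1.36]
  [-0.0109, 0.0031, 0.0043] [-0.03, 0.02, 1.36]
  [-0.0108, 0.0034, 0.0043] [-0.03, 0.02, 1.36]
  [-0.0107, 0.0037, 0.0043] [-0.03, 0.02, 1.36]
  [-0.0106, 0.0039, 0.0043] [-0.03, 0.02, 1.36]
  [-0.0105, 0.0042, 0.0043] [-0.03, 0.02, 1.36]
  [-0.0104, 0.0044, 0.0043] [-0.03, 0.02, 1.36]
[430.15015783 342.93497072]
[343.16169666 276.24471147]
[319.32279985 388.37021497]
```

View pics/w1.png

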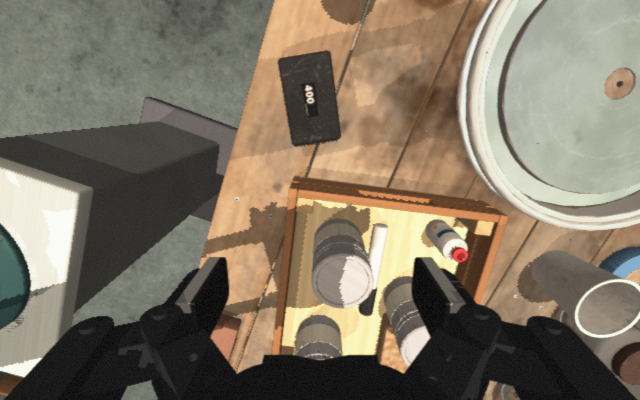

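Wrist view: tin lid B is at about (342,277), matching the prediction (343,276). The estimates are good, so I approach it.

>>> {"op": "arm_command", "data": {"slide": [[-0.017,0.005,0.01],[-0.018,0.005,0.015],[-0.018,0.005,0.015],[-0.017,0.006,0.015],[-0.01,0.004,0.015],[-0.003,0.001,0.01],[0,0,0.01],[0,0,0.005]], "angular": [[-0.2,0.1,2.5],[0,0,2.5],[0,0,2.5],[0,0,2],[0,0,1],[0,0,0.4],[0,0,0],[0,0,0]], "hand": [0.0854,0.0854,0.0854,0.0854,0.0854,0.0854,0.0854,0.0854]}}

```text
time: 1.8
tool_pos: [0.4703, 0.2033, 0.1368]
tcp_rot: [2.056, 2.368, -0.001]
wrist_force: [-0.4, 0.1, 0.3]
width: 0.998
```

```bash
python3 - <<'E'
from h import *
plan([.468,.214,.074],9.3,5)
im=bot.read_camera("wrist"); cv2.imwrite("pics/w2.png",im[:,:,::-1]); c=bot.get_calibration("wrist")
print(proj(c,(.468,.214,.106)))
E
```

```text
t 1.8 pos [0.4703 0.2033 0.1368] w 0.998 F [-0.38  0.07  0.25]
 world d [-0.0023  0.0107 -0.0628] tool d now [ 0.0112 -0.001   0.0627] tool rot [ 0.17  0.28 -1.24]
  [0.0022, -0.0002, 0.0125] [0.03, 0.06, -0.25]
  [0.0022, -0.0002, 0.0125] [0.03, 0.06, -0.25]
  [0.0022, -0.0002, 0.0126] [0.03, 0.06, -0.25]
  [0.0022, -0.0001, 0.0126] [0.03, 0.06, -0.25]
  [0.0022, -0.0001, 0.0126] [0.03, 0.06, -0.25]
[320.04284765 224.56451603]
```

View pics/w2.png

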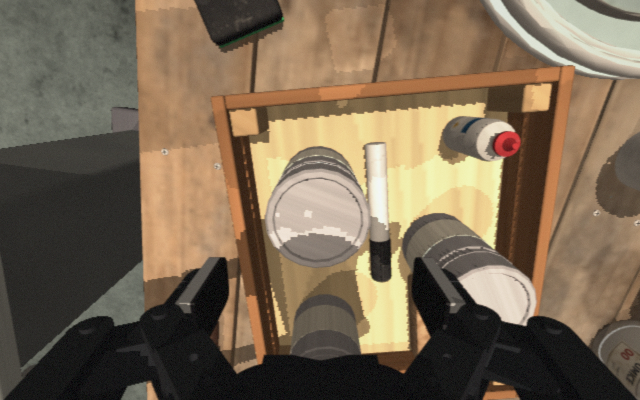

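```bash
python3 - <<'E'
from h import *
im=cv2.imread("pics/w2.png"); cv2.imwrite("pics/w2c.png",cv2.resize(im[135:285,250:390],None,fx=4,fy=4,interpolation=cv2.INTER_CUBIC))
c=bot.get_calibration("wrist")
print(bp(c,318.5,218,.106)); plan([.468,.214,.074],9.3,1)
E
```

```text
[0.46659864 0.21777444 0.106     ]
t 1.85 pos [0.47   0.2033 0.1363] w 1.001 F [0.08 0.05 0.72]
 world d [-0.002   0.0107 -0.0623] tool d now [ 0.0111 -0.0006  0.0622] tool rot [ 0.13  0.29 -1.23]
  [0.0111, -0.0006, 0.0622] [0.13, 0.29, -1.23]
```

View pics/w2c.png

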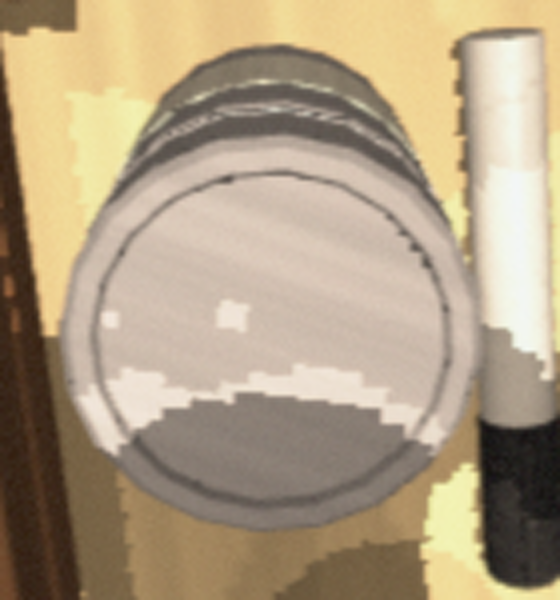

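>>> {"op": "arm_command", "data": {"slide": [[0.012,-0.001,0.005],[0.001,-0.001,0.015],[0,0,0.02],[0,0,0.015],[0,0,0.006],[0,0,0.001],[0,0,0],[0,0,0]], "angular": [[0.1,0.2,-1.2],[0,0,0],[0,0,0],[0,0,0],[0,0,0],[0,0,0],[0,0,0],[0,0,0]], "hand": [0.0854,0.0854,0.0854,0.0854,0.0854,0.0854,0.0854,0.0854]}}

```text
time: 2.65
tool_pos: [0.4677, 0.2256, 0.0764]
tcp_rot: [2.018, 2.404, 0.015]
wrist_force: [0.1, -0.6, 0.5]
width: 0.998
```

```bash
python3 - <<'E'
from h import *
plan([.467,.216,.074],9.3,1)
E
```

```text
t 2.65 pos [0.4677 0.2256 0.0764] w 0.998 F [ 0.11 -0.61  0.53]
 world d [-0.0007 -0.0096 -0.0024] tool d now [-0.0093 -0.0024  0.0023] tool rot [ 0.52 -0.22  0.67]
  [-0.0093, -0.0024, 0.0023] [0.52, -0.22, 0.67]
```

>>> {"op": "arm_command", "data": {"slide": [[-0.003,-0.001,0.001],[-0.003,-0.001,0.001],[-0.002,0,0.0],[0,0,0],[0,0,0],[0,0,0],[0,0,0],[0,0,0]], "angular": [[0.2,-0.1,0.3],[0.2,-0.1,0.3],[0,0,0],[0,0,0],[0,0,0],[0,0,0],[0,0,0],[0,0,0]], "hand": [0.0854,0.0854,0.0854,0.0854,0.0854,0.0854,0.0854,0.0854]}}

```text
time: 3.45
tool_pos: [0.469, 0.2169, 0.0767]
tcp_rot: [2.033, 2.391, 0.008]
wrist_force: [0.8, 0.3, -0.4]
width: 0.997
```

```bash
python3 - <<'E'
from h import *
plan([.467,.216,.074],9.3,1)
E
```

```text
t 3.45 pos [0.469  0.2169 0.0767] w 0.997 F [ 0.81  0.28 -0.41]
 world d [-0.002  -0.0009 -0.0027] tool d now [-0.0006 -0.0021  0.0027] tool rot [ 0.34 -0.06 -0.03]
  [-0.0006, -0.0021, 0.0027] [0.34, -0.06, -0.03]
```

>>> {"op": "arm_command", "data": {"slide": [[-0.001,-0.002,0.002],[0,0,0.0],[0,0,0],[0,0,0],[0,0,0],[0,0,0],[0,0,0],[0,0,0]], "angular": [[0.3,0,0],[0,0,0],[0,0,0],[0,0,0],[0,0,0],[0,0,0],[0,0,0],[0,0,0]], "hand": [0.0854,0.075,0.07,0.06,0.05,0.05,0.05,0.05], "squeeze": 40}}

```text
time: 4.25
tool_pos: [0.4672, 0.2157, 0.0746]
tcp_rot: [-2.034, -2.394, -0.002]
wrist_force: [1.0, 0.1, 0.5]
width: 0.692
```

```bash
python3 - <<'E'
from h import *
plan([.467,.216,.074],9.3,1)
E
```

```text
t 4.25 pos [0.4672 0.2157 0.0746] w 0.692 F [1.05 0.06 0.51]
 world d [-0.0002  0.0003 -0.0006] tool d now [ 0.0003 -0.0001  0.0006] tool rot [ 0.04 -0.07 -0.01]
  [0.0003, -0.0001, 0.0006] [0.04, -0.07, -0.01]
```

>>> {"op": "arm_command", "data": {"slide": [[0,0,-0.004],[0,0,-0.006],[0,0,-0.006],[0,0,-0.006],[0,0,-0.003],[0,0,0],[0,0,0],[0,0,0]], "angular": [[0,0,0],[0,0,0],[0,0,0],[0,0,0],[0,0,0],[0,0,0],[0,0,0],[0,0,0]], "hand": [0.05,0.05,0.05,0.05,0.05,0.05,0.05,0.05]}}

```text
time: 5.05
tool_pos: [0.4662, 0.2153, 0.1012]
tcp_rot: [-2.034, -2.393, 0.0]
wrist_force: [0.1, 0.4, -2.4]
width: 0.694
```

```bash
cat >> h.py <<'E'
def heft(n=6):
    L=[]
    for i in range(n):
        s=bot.read_state(); L.append(np.r_[s["wrist_force"],s["torque"],s["joint_torque"][1:3]]); bot.read_camera("wrist")
    L=np.array(L); print("mean",L.mean(0).round(3),"sd",L.std(0).round(2))
E
python3 - <<'E'
from h import *
plan([.467,.216,.074],9.3,1)
heft()
E
```

```text
t 5.05 pos [0.4662 0.2153 0.1012] w 0.694 F [ 0.11  0.44 -2.37]
 world d [ 0.0008  0.0007 -0.0272] tool d now [0.0005 0.001  0.0272] tool rot [-0.06 -0.05 -0.02]
  [0.0005, 0.001, 0.0272] [-0.06, -0.05, -0.02]
mean [-3.2400e-01 -8.6000e-02 -1.9190e+00  1.8000e-02  4.0000e-03 -2.0000e-03
 -3.7810e+01 -3.2553e+01] sd [0.33 0.49 0.28 0.03 0.01 0.02 0.03 0.02]
```

B weighs about 2.1 N (≈0.22 kg). The full tin must be at least 0.2 kg heavier than either other, so B can only be a light one, and later hefts will confirm this. I take it to the rack.

>>> {"op": "arm_command", "data": {"slide": [[0,0,-0.02],[0,0,-0.035],[-0.01,0.001,-0.035],[-0.03,0.003,-0.015],[-0.04,0.004,0],[-0.045,0.004,0],[-0.045,0.004,0],[-0.045,0.004,0]], "angular": [[0,0,0],[0,0,0],[0,0,0],[0,0,0],[0,0,0],[0,0,0],[0,0,0],[0,0,0]], "hand": [0.05,0.05,0.05,0.05,0.05,0.05,0.05,0.05]}}

```text
time: 6.15
tool_pos: [0.5217, 0.0045, 0.2097]
tcp_rot: [-2.02, -2.404, 0.001]
wrist_force: [0.8, 0.9, -1.1]
width: 0.69
```

```bash
python3 - <<'E'
from h import *
plan([.557,-.165,.21],9.3,1)
E
```

```text
t 6.15 pos [0.5217 0.0045 0.2097] w 0.69 F [ 0.79  0.93 -1.15]
 world d [ 0.0353 -0.1695  0.0003] tool d now [-0.1731  0.0056 -0.0004] tool rot [-0.07 -0.03  0.61]
  [-0.1731, 0.0056, -0.0004] [-0.07, -0.03, 0.61]
```

>>> {"op": "arm_command", "data": {"slide": [[-0.04,0.001,0],[-0.04,0.001,0],[-0.035,0.001,0],[-0.025,0.001,0],[-0.015,0.001,0],[-0.006,0,0],[0,0,0],[0,0,0]], "angular": [[0,0,0.3],[0,0,0.3],[0,0,0],[0,0,0],[0,0,0],[0,0,0],[0,0,0],[0,0,0]], "hand": [0.05,0.05,0.05,0.05,0.05,0.05,0.05,0.05]}}

```text
time: 6.95
tool_pos: [0.5538, -0.1648, 0.2086]
tcp_rot: [-2.042, -2.385, 0.001]
wrist_force: [0.6, 0.7, -1.5]
width: 0.692
```

```bash
python3 - <<'E'
from h import *
plan([.557,-.165,.21],9.3,1)
c=bot.get_calibration("wrist")
im=bot.read_camera("wrist"); cv2.imwrite("pics/w3.png",im[:,:,::-1]); 
cv2.imwrite("pics/w3c.png",cv2.resize(im[120:270,160:480,::-1],None,fx=2.5,fy=2.5,interpolation=cv2.INTER_CUBIC))
np.save("w3.npy",c,allow_pickle=True)
for X in [(.6555,-.155,.042),(.557,-.171,.042),(.459,-.187,.042)]: print(proj(c,X), (proj(c,X)-[160,120])*2.5)
E
```

```text
t 6.95 pos [ 0.5538 -0.1648  0.2086] w 0.692 F [ 0.57  0.67 -1.54]
 world d [ 0.0032 -0.0002  0.0014] tool d now [-0.0007  0.0031 -0.0014] tool rot [-0.09 -0.05 -0.42]
  [-0.0007, 0.0031, -0.0014] [-0.09, -0.05, -0.42]
[423.71399821 190.42745874] [659.28499554 176.06864685]
[323.04007605 191.06512736] [407.60019011 177.66281839]
[223.11195142 191.77594812] [157.77987855 179.43987029]
```

View pics/w3c.png

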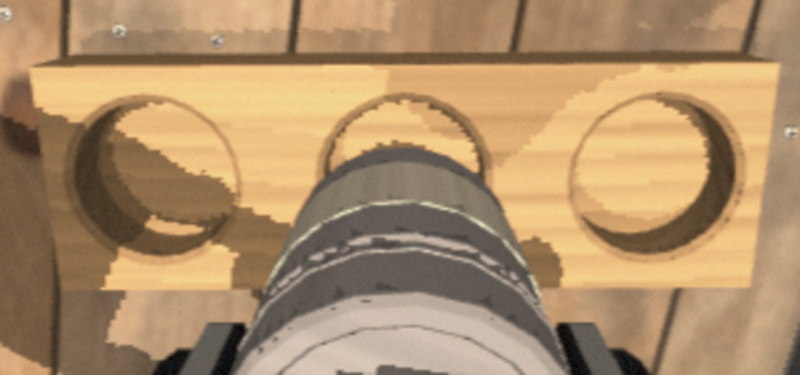

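```bash
python3 - <<'E'
from h import *
c=np.load("w3.npy",allow_pickle=True).item()
im=cv2.imread("pics/w3.png")
big=cv2.resize(im[160:400,200:440],None,fx=3.3,fy=2.5,interpolation=cv2.INTER_CUBIC)
big=cv2.resize(im[160:360,220:420],None,fx=3,fy=3,interpolation=cv2.INTER_CUBIC)
p=np.array([.5538,-.1648,.2086])
ex=np.array([-.1616,.9869,0]);
for e,col in [(0,(0,0,255)),(.003,(0,255,0))]:
  for z,r in [(.0314,.03),(-.0636,.03),(-.0686,.027)]:
    q=[(proj(c,p+ex*e+[r*np.cos(a),r*np.sin(a),z])-[220,160]+.5)*3-.5 for a in np.linspace(0,2*np.pi,80)]
    cv2.polylines(big,[np.round(q).astype(int)],True,col,1)
cv2.imwrite("pics/w3o.png",big)
E
```

```text
(no output)
```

View pics/w3o.png

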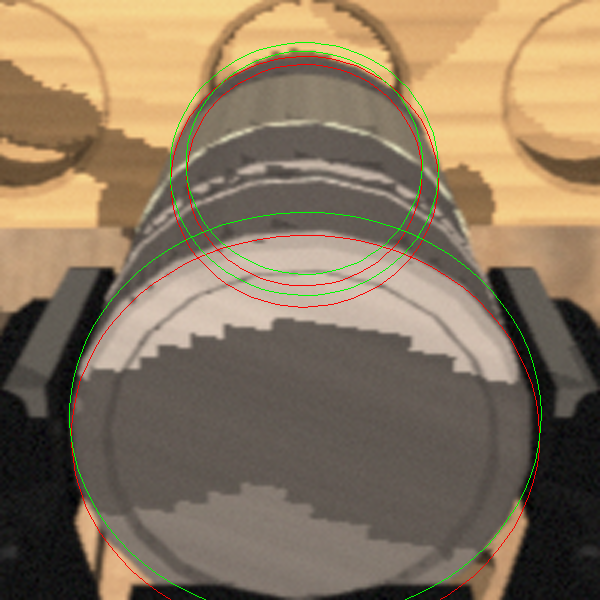

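```bash
python3 - <<'E'
from h import *
c=np.load("w3.npy",allow_pickle=True).item()
for p in [(658,178),(155,178)]: print(bp(c,(p[0]+.5)/2.5-.5+160,(p[1]+.5)/2.5-.5+120,.042))
plan([.655,-.155,.14],9.3,1)
E
```

```text
[ 0.6548238 -0.1555963  0.042    ]
[ 0.45755649 -0.18631232  0.042     ]
t 7.0 pos [ 0.5537 -0.1645  0.2087] w 0.695 F [-0.34  0.22 -1.67]
 world d [ 0.1013  0.0095 -0.0687] tool d now [-0.0063  0.1016  0.0685] tool rot [-0.09 -0.05 -0.39]
  [-0.0063, 0.1016, 0.0685] [-0.09, -0.05, -0.39]
```

>>> {"op": "arm_command", "data": {"slide": [[-0.001,0.015,0.005],[-0.001,0.022,0.01],[-0.001,0.022,0.015],[-0.001,0.018,0.015],[-0.001,0.012,0.012],[0,0.006,0.006],[0,0.002,0.002],[0,0,0]], "angular": [[0,0,-0.2],[0,0,-0.2],[0,0,0],[0,0,0],[0,0,0],[0,0,0],[0,0,0],[0,0,0]], "hand": [0.05,0.05,0.05,0.05,0.05,0.05,0.05,0.05]}}

```text
time: 7.8
tool_pos: [0.6582, -0.1434, 0.1407]
tcp_rot: [-2.021, -2.405, -0.004]
wrist_force: [-0.5, -0.1, -0.1]
width: 0.689
```

```bash
python3 - <<'E'
from h import *
plan([.655,-.155,.12],9.3,1)
E
```

```text
t 7.8 pos [ 0.6582 -0.1434  0.1407] w 0.689 F [-0.53 -0.06 -0.13]
 world d [-0.0032 -0.0116 -0.0207] tool d now [-0.011  -0.0052  0.0207] tool rot [ 0.11 -0.12  0.63]
  [-0.011, -0.0052, 0.0207] [0.11, -0.12, 0.63]
```

>>> {"op": "arm_command", "data": {"slide": [[-0.004,-0.002,0.003],[-0.004,-0.002,0.004],[-0.002,-0.001,0.004],[0,0,0.004],[0,0,0.002],[0,0,0],[0,0,0],[0,0,0]], "angular": [[0,0,0.2],[0,0,0.2],[0,0,0.1],[0,0,0],[0,0,0],[0,0,0],[0,0,0],[0,0,0]], "hand": [0.05,0.05,0.05,0.05,0.05,0.05,0.05,0.05]}}

```text
time: 8.6
tool_pos: [0.6538, -0.1561, 0.1251]
tcp_rot: [2.033, 2.392, 0.006]
wrist_force: [0.3, -0.7, -1.2]
width: 0.693
```

```bash
python3 - <<'E'
from h import *
plan([.655,-.155,.115],9.3,1)
E
```

```text
t 8.6 pos [ 0.6538 -0.1561  0.1251] w 0.693 F [ 0.25 -0.74 -1.21]
 world d [ 0.0012  0.0011 -0.0101] tool d now [0.0009 0.0013 0.0101] tool rot [ 0.24 -0.03 -0.01]
  [0.0009, 0.0013, 0.0101] [0.24, -0.03, -0.01]
```

>>> {"op": "arm_command", "data": {"slide": [[0.001,0.001,0.003],[0,0.0,0.005],[0,0,0.005],[0,0,0.005],[0,0,0.005],[0,0,0.004],[0,0,0.004],[0,0,0]], "angular": [[0.2,0,0],[0,0,0],[0,0,0],[0,0,0],[0,0,0],[0,0,0],[0,0,0],[0,0,0]], "hand": [0.05,0.05,0.05,0.05,0.05,0.05,0.05,0.05]}}

```text
time: 9.4
tool_pos: [0.6546, -0.1543, 0.0907]
tcp_rot: [-2.033, -2.394, -0.001]
wrist_force: [0.2, 0.2, -1.3]
width: 0.695
```

```bash
python3 - <<'E'
from h import *
plan([.655,-.155,.0806],9.3,1)
E
```

```text
t 9.4 pos [ 0.6546 -0.1543  0.0907] w 0.695 F [ 0.15  0.24 -1.34]
 world d [ 0.0004 -0.0007 -0.0101] tool d now [-0.0007  0.0002  0.0101] tool rot [-0.02 -0.06  0.03]
  [-0.0007, 0.0002, 0.0101] [-0.02, -0.06, 0.03]
```

>>> {"op": "arm_command", "data": {"slide": [[-0.001,0,0.002],[0,0,0.002],[0,0,0.002],[0,0,0.002],[0,0,0.002],[0,0,0.001],[0,0,0.001],[0,0,0]], "angular": [[0,0,0],[0,0,0],[0,0,0],[0,0,0],[0,0,0],[0,0,0],[0,0,0],[0,0,0]], "hand": [0.05,0.05,0.05,0.05,0.05,0.05,0.05,0.05]}}

```text
time: 10.2
tool_pos: [0.6559, -0.1558, 0.0808]
tcp_rot: [2.033, 2.394, 0.002]
wrist_force: [0.3, 0.4, -1.6]
width: 0.691
```

```bash
python3 - <<'E'
from h import *
plan([.655,-.155,.0806],9.3,1)
E
```

```text
t 10.2 pos [ 0.6559 -0.1558  0.0808] w 0.691 F [ 0.27  0.38 -1.58]
 world d [-0.0009  0.0008 -0.0002] tool d now [ 0.001  -0.0008  0.0002] tool rot [0.1  0.01 0.02]
  [0.001, -0.0008, 0.0002] [0.1, 0.01, 0.02]
```

>>> {"op": "arm_command", "data": {"slide": [[0,0,0.002],[0,0,0.002],[0,0,0.001],[0,0,0],[0,0,0],[0,0,0],[0,0,0],[0,0,0]], "angular": [[0,0,0],[0,0,0],[0,0,0],[0,0,0],[0,0,0],[0,0,0],[0,0,0],[0,0,0]], "hand": [0.05,0.05,0.05,0.05,0.05,0.05,0.05,0.05]}}

```text
time: 11.0
tool_pos: [0.6565, -0.1562, 0.0806]
tcp_rot: [2.032, 2.393, 0.002]
wrist_force: [-1.5, 0.9, 1.6]
width: 0.69
```

```bash
python3 - <<'E'
from h import *
plan([.655,-.155,.0806],9.3,1)
E
```

```text
t 11.0 pos [ 0.6565 -0.1562  0.0806] w 0.69 F [-1.49  0.86  1.63]
 world d [-0.0015  0.0012 -0.    ] tool d now [ 0.0014 -0.0013  0.    ] tool rot [0.14 0.06 0.03]
  [0.0014, -0.0013, 0.0] [0.14, 0.06, 0.03]
```

>>> {"op": "arm_command", "data": {"slide": [[0,0,0],[0,0,0],[0,0,0],[0,0,0],[0,0,0],[0,0,-0.005],[0,0,-0.02],[0,0,-0.03]], "angular": [[0,0,0],[0,0,0],[0,0,0],[0,0,0],[0,0,0],[0,0,0],[0,0,0],[0,0,0]], "hand": [0.065,0.075,0.0854,0.0854,0.0854,0.0854,0.0854,0.0854]}}

```text
time: 11.8
tool_pos: [0.6529, -0.1551, 0.1302]
tcp_rot: [-2.029, -2.39, 0.004]
wrist_force: [-0.3, -0.3, 0.1]
width: 0.998
```

```bash
python3 - <<'E'
from h import *
plan([.655,-.155,.16],9.3,1)
im=bot.read_camera("side"); cv2.imwrite("pics/s4.png",cv2.resize(im[170:320,300:460,::-1],None,fx=4,fy=4,interpolation=cv2.INTER_CUBIC))
E
```

```text
t 11.8 pos [ 0.6529 -0.1551  0.1302] w 0.998 F [-0.29 -0.31  0.15]
 world d [0.0021 0.0001 0.0298] tool d now [-0.0001  0.0019 -0.0298] tool rot [-0.36 -0.19  0.03]
  [-0.0001, 0.0019, -0.0298] [-0.36, -0.19, 0.03]
```

View pics/s4.png

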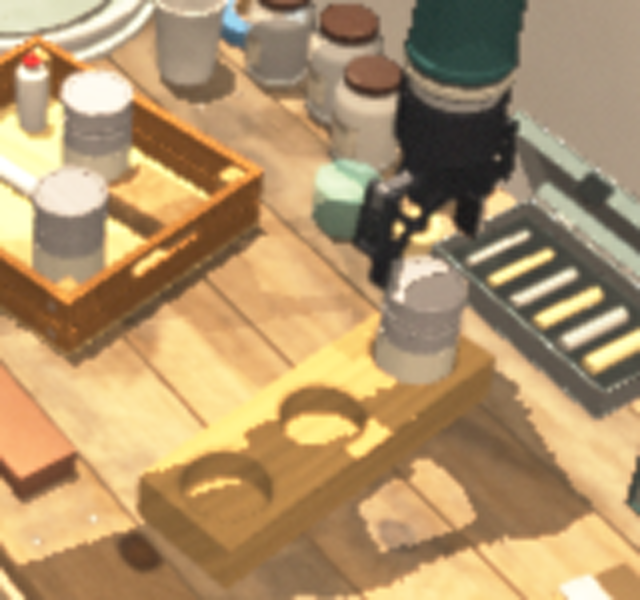

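B stands upright in the far pocket (crop about (422,320)) and is released. Next is C, the tin nearest the rack.

>>> {"op": "arm_command", "data": {"slide": [[0,0,-0.03],[0.015,-0.008,-0.025],[0.03,-0.014,0],[0.04,-0.019,0],[0.045,-0.021,0],[0.045,-0.021,0],[0.035,-0.017,0],[0.02,-0.01,0]], "angular": [[-0.2,-0.1,0],[0,0,0],[0,0,0],[0,0,0],[0,0,0],[0,0,0],[0,0,0],[0,0,0]], "hand": [0.0854,0.0854,0.0854,0.0854,0.0854,0.0854,0.0854,0.0854]}}

```text
time: 12.65
tool_pos: [0.5129, 0.0557, 0.1995]
tcp_rot: [2.027, 2.371, 0.021]
wrist_force: [0.5, -0.1, 0.1]
width: 1.003
```

```bash
python3 - <<'E'
from h import *
plan([.4925,.0775,.16],9.3,1)
E
```

```text
t 12.65 pos [0.5129 0.0557 0.1995] w 1.003 F [ 0.45 -0.05  0.13]
 world d [-0.0204  0.0218 -0.0395] tool d now [ 0.025  -0.0177  0.0389] tool rot [ 1.41  0.47 -0.37]
  [0.025, -0.0177, 0.0389] [1.41, 0.47, -0.37]
```

>>> {"op": "arm_command", "data": {"slide": [[0.005,-0.004,0.01],[0.005,-0.004,0.015],[0.004,-0.003,0.015],[0.003,-0.002,0.01],[0.001,-0.001,0.005],[0,0,0],[0,0,0],[0,0,0]], "angular": [[0.5,0.2,-0.2],[0.5,0.2,-0.2],[0.3,0,0],[0,0,0],[0,0,0],[0,0,0],[0,0,0],[0,0,0]], "hand": [0.0854,0.0854,0.0854,0.0854,0.0854,0.0854,0.0854,0.0854]}}

```text
time: 13.45
tool_pos: [0.4959, 0.0712, 0.1388]
tcp_rot: [2.032, 2.395, -0.002]
wrist_force: [-0.1, -0.3, 0.5]
width: 0.995
```

```bash
python3 - <<'E'
from h import *
plan([.4925,.0775,.074],9.3,1)
c=bot.get_calibration("wrist")
im=bot.read_camera("wrist")[:,:,::-1].copy(); 
for e,col in [((.4925,.0775),(0,0,255))]:
    q=[proj(c,[e[0]+.03*np.cos(a),e[1]+.03*np.sin(a),.106])*8 for a in np.linspace(0,2*np.pi,80)]
    cv2.polylines(im,[np.round(q).astype(int)],True,col,1,cv2.LINE_AA,3)
cv2.imwrite("pics/w5.png",im)
E
```

```text
t 13.45 pos [0.4959 0.0712 0.1388] w 0.995 F [-0.13 -0.29  0.49]
 world d [-0.0034  0.0063 -0.0648] tool d now [ 0.0069 -0.0023  0.0648] tool rot [-0.02  0.1   0.07]
  [0.0069, -0.0023, 0.0648] [-0.02, 0.1, 0.07]
```

View pics/w5.png

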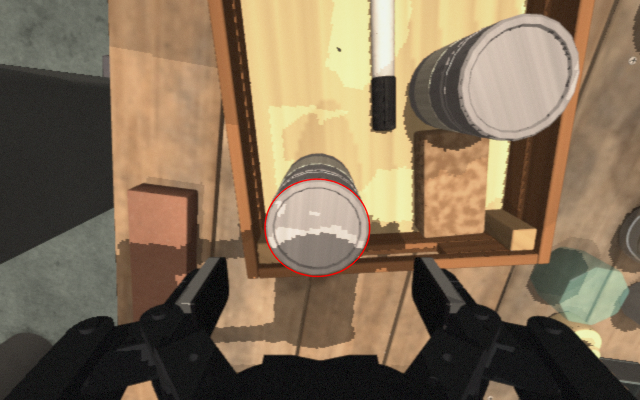

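The predicted circle sits on the lid of C at (317,228), so I descend.

>>> {"op": "arm_command", "data": {"slide": [[0.003,-0.001,0.005],[0.003,-0.001,0.01],[0.001,0,0.015],[0,0,0.015],[0,0,0.012],[0,0,0.006],[0,0,0.002],[0,0,0]], "angular": [[0,0,0],[0,0,0],[0,0,0],[0,0,0],[0,0,0],[0,0,0],[0,0,0],[0,0,0]], "hand": [0.0854,0.0854,0.0854,0.0854,0.0854,0.0854,0.0854,0.0854]}}

```text
time: 14.3
tool_pos: [0.4941, 0.079, 0.0713]
tcp_rot: [2.03, 2.392, 0.003]
wrist_force: [-0.2, -0.1, 0.3]
width: 0.996
```

```bash
python3 - <<'E'
from h import *
plan([.4925,.0775,.0746],9.3,1)
E
```

```text
t 14.3 pos [0.4941 0.079  0.0713] w 0.996 F [-0.23 -0.06  0.28]
 world d [-0.0016 -0.0015  0.0033] tool d now [-0.0012 -0.0018 -0.0033] tool rot [0.25 0.1  0.07]
  [-0.0012, -0.0018, -0.0033] [0.25, 0.1, 0.07]
```

>>> {"op": "arm_command", "data": {"slide": [[-0.001,-0.002,-0.002],[0,0,-0.001],[0,0,0],[0,0,0],[0,0,0],[0,0,0],[0,0,0],[0,0,0]], "angular": [[0.2,0.1,0],[0,0,0],[0,0,0],[0,0,0],[0,0,0],[0,0,0],[0,0,0],[0,0,0]], "hand": [0.0854,0.075,0.07,0.06,0.05,0.05,0.05,0.05], "squeeze": 40}}

```text
time: 15.1
tool_pos: [0.4934, 0.0776, 0.0767]
tcp_rot: [2.031, 2.393, 0.004]
wrist_force: [-1.2, 0.2, 0.5]
width: 0.693
```

>>> {"op": "arm_command", "data": {"slide": [[0,0,-0.004],[0,0,-0.006],[0,0,-0.006],[0,0,-0.006],[0,0,-0.003],[0,0,0],[0,0,0],[0,0,0]], "angular": [[0,0,0],[0,0,0],[0,0,0],[0,0,0],[0,0,0],[0,0,0],[0,0,0],[0,0,0]], "hand": [0.05,0.05,0.05,0.05,0.05,0.05,0.05,0.05]}}

```text
time: 15.9
tool_pos: [0.4907, 0.0773, 0.1012]
tcp_rot: [-2.032, -2.394, 0.001]
wrist_force: [0.8, -0.4, -5.2]
width: 0.691
```

```bash
python3 - <<'E'
from h import *
plan([.4925,.0775,.0746],9.3,1)
heft()
E
```

```text
t 15.9 pos [0.4907 0.0773 0.1012] w 0.691 F [ 0.81 -0.42 -5.19]
 world d [ 0.0018  0.0002 -0.0266] tool d now [-0.0001  0.0019  0.0266] tool rot [-0.08 -0.02  0.06]
  [-0.0001, 0.0019, 0.0266] [-0.08, -0.02, 0.06]
mean [-3.2100e-01 -2.0300e-01 -5.1210e+00 -6.0000e-03 -2.8000e-02  1.0000e-02
 -3.7685e+01 -3.4091e+01] sd [0.62 0.56 0.34 0.03 0.02 0.01 0.02 0.02]
```

C weighs about 5.1 N against 2.0 N for B, so C is the full tin. The weight limit rules out anything another 0.2 kg heavier. I set it back down gently in the crate.

>>> {"op": "arm_command", "data": {"slide": [[0,0.001,0.005],[0,0.0,0.006],[0,0,0.006],[0,0,0.004],[0,0,0.003],[0,0,0.002],[0,0,0.001],[0,0,0]], "angular": [[0,0,0],[0,0,0],[0,0,0],[0,0,0],[0,0,0],[0,0,0],[0,0,0],[0,0,0]], "hand": [0.05,0.05,0.05,0.05,0.05,0.05,0.05,0.05]}}

```text
time: 17.0
tool_pos: [0.4925, 0.0776, 0.0771]
tcp_rot: [-2.031, -2.394, 0.003]
wrist_force: [-0.2, 0.2, -5.7]
width: 0.693
```

```bash
python3 - <<'E'
from h import *
plan([.493,.0776,.0767],9.3,1)
E
```

```text
t 17.0 pos [0.4925 0.0776 0.0771] w 0.693 F [-0.2   0.24 -5.73]
 world d [ 0.0005  0.     -0.0004] tool d now [-0.0001  0.0005  0.0004] tool rot [-0.17 -0.01  0.07]
  [-0.0001, 0.0005, 0.0004] [-0.17, -0.01, 0.07]
```

>>> {"op": "arm_command", "data": {"slide": [[0,0,0.001],[0,0,0.001],[0,0,0.001],[0,0,0.001],[0,0,0],[0,0,0],[0,0,0],[0,0,0]], "angular": [[0,0,0],[0,0,0],[0,0,0],[0,0,0],[0,0,0],[0,0,0],[0,0,0],[0,0,0]], "hand": [0.05,0.05,0.05,0.05,0.05,0.05,0.05,0.05]}}

```text
time: 17.8
tool_pos: [0.493, 0.0776, 0.0769]
tcp_rot: [-2.031, -2.394, 0.005]
wrist_force: [-2.1, -0.3, 2.0]
width: 0.694
```

```bash
python3 - <<'E'
from h import *
plan([.493,.0776,.0767],9.3,1)
E
```

```text
t 17.8 pos [0.493  0.0776 0.0769] w 0.694 F [-2.06 -0.32  2.03]
 world d [ 0.     -0.     -0.0002] tool d now [-0.      0.      0.0002] tool rot [-0.23 -0.01  0.08]
  [-0.0, 0.0, 0.0002] [-0.23, -0.01, 0.08]
```

>>> {"op": "arm_command", "data": {"slide": [[0,0,0],[0,0,0],[0,0,0],[0,0,-0.005],[0,0,-0.02],[0,0,-0.03],[0.005,0.006,-0.02],[0.015,0.018,-0.008]], "angular": [[0,0,0],[0,0,0],[0,0,0],[0,0,0],[0,0,0],[0,0,0],[0,0,0],[0,0,0]], "hand": [0.065,0.075,0.0854,0.0854,0.0854,0.0854,0.0854,0.0854]}}

```text
time: 18.6
tool_pos: [0.5135, 0.1004, 0.1626]
tcp_rot: [-2.033, -2.392, 0.005]
wrist_force: [-0.3, 0.0, 0.3]
width: 0.999
```

```bash
python3 - <<'E'
from h import *
plan([.5785,.172,.142],9.3,1)
E
```

```text
t 18.6 pos [0.5135 0.1004 0.1626] w 0.999 F [-0.34  0.    0.35]
 world d [ 0.065   0.0716 -0.0206] tool d now [0.0602 0.0757 0.0203] tool rot [-0.23  0.02 -0.04]
  [0.0602, 0.0757, 0.0203] [-0.23, 0.02, -0.04]
```

>>> {"op": "arm_command", "data": {"slide": [[0.012,0.014,0],[0.013,0.016,0.003],[0.013,0.016,0.005],[0.01,0.012,0.005],[0.005,0.008,0.005],[0.001,0.003,0.002],[0,0,0],[0,0,0]], "angular": [[-0.1,0,0],[0,0,0],[0,0,0],[0,0,0],[0,0,0],[0,0,0],[0,0,0],[0,0,0]], "hand": [0.0854,0.0854,0.0854,0.0854,0.0854,0.0854,0.0854,0.0854]}}

```text
time: 19.4
tool_pos: [0.5782, 0.1699, 0.1424]
tcp_rot: [2.031, 2.395, -0.0]
wrist_force: [0.1, 0.4, 0.4]
width: 1.004
```

```bash
python3 - <<'E'
from h import *
plan([.5785,.172,.0755],9.3,1)
c=bot.get_calibration("wrist")
im=bot.read_camera("wrist")[:,:,::-1].copy(); 
for e,col in [((.5785,.172),(0,0,255)),((.493,.0776),(0,255,0))]:
    q=[proj(c,[e[0]+.03*np.cos(a),e[1]+.03*np.sin(a),.106])*8 for a in np.linspace(0,2*np.pi,80)]
    cv2.polylines(im,[np.round(q).astype(int)],True,col,1,cv2.LINE_AA,3)
cv2.imwrite("pics/w6.png",im)
E
```

```text
t 19.4 pos [0.5782 0.1699 0.1424] w 1.004 F [0.06 0.35 0.37]
 world d [ 0.0003  0.0021 -0.0669] tool d now [0.0021 0.0006 0.0669] tool rot [0.05 0.07 0.1 ]
  [0.0021, 0.0006, 0.0669] [0.05, 0.07, 0.1]
```

View pics/w6.png

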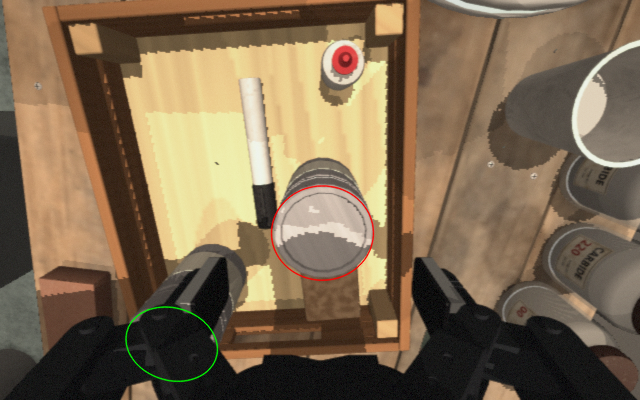

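The circle fits lid A at (322,232), so I descend.

>>> {"op": "arm_command", "data": {"slide": [[0.001,0,0.005],[0.001,0,0.01],[0,0,0.015],[0,0,0.015],[0,0,0.012],[0,0,0.006],[0,0,0.002],[0,0,0]], "angular": [[0,0,0],[0,0,0],[0,0,0],[0,0,0],[0,0,0],[0,0,0],[0,0,0],[0,0,0]], "hand": [0.0854,0.0854,0.0854,0.0854,0.0854,0.0854,0.0854,0.0854]}}

```text
time: 20.25
tool_pos: [0.5754, 0.1699, 0.0702]
tcp_rot: [-2.034, -2.394, 0.005]
wrist_force: [0.2, 1.5, 0.1]
width: 0.996
```

```bash
python3 - <<'E'
from h import *
plan([.5785,.172,.0755],9.3,1)
E
```

```text
t 20.25 pos [0.5754 0.1699 0.0702] w 0.996 F [0.19 1.54 0.14]
 world d [0.0031 0.0021 0.0053] tool d now [ 0.0016  0.0034 -0.0053] tool rot [-0.14  0.1  -0.01]
  [0.0016, 0.0034, -0.0053] [-0.14, 0.1, -0.01]
```

>>> {"op": "arm_command", "data": {"slide": [[0.001,0.002,-0.003],[0.001,0.001,-0.002],[0,0,0],[0,0,0],[0,0,0],[0,0,0],[0,0,0],[0,0,0]], "angular": [[-0.1,0.1,0],[0,0,0],[0,0,0],[0,0,0],[0,0,0],[0,0,0],[0,0,0],[0,0,0]], "hand": [0.0854,0.0854,0.0854,0.075,0.07,0.065,0.065,0.065]}}

```text
time: 21.05
tool_pos: [0.5807, 0.1733, 0.0788]
tcp_rot: [2.032, 2.392, 0.007]
wrist_force: [-0.5, 0.2, -0.7]
width: 0.763
```

```bash
python3 - <<'E'
from h import *
plan([.5785,.172,.0755],9.3,1)
E
```

```text
t 21.05 pos [0.5807 0.1733 0.0788] w 0.763 F [-0.52  0.23 -0.71]
 world d [-0.0022 -0.0013 -0.0033] tool d now [-0.0009 -0.0024  0.0033] tool rot [ 0.29 -0.04  0.  ]
  [-0.0009, -0.0024, 0.0033] [0.29, -0.04, 0.0]
```

>>> {"op": "arm_command", "data": {"slide": [[-0.0005,-0.001,0.002],[0,0,0],[0,0,0],[0,0,0],[0,0,0],[0,0,0],[0,0,0],[0,0,0]], "angular": [[0.2,0,0],[0,0,0],[0,0,0],[0,0,0],[0,0,0],[0,0,0],[0,0,0],[0,0,0]], "hand": [0.065,0.065,0.065,0.06,0.05,0.05,0.05,0.05], "squeeze": 40}}

```text
time: 21.85
tool_pos: [0.58, 0.1726, 0.0766]
tcp_rot: [2.034, 2.394, 0.003]
wrist_force: [0.3, 0.8, 0.6]
width: 0.694
```

```bash
python3 - <<'E'
from h import *
plan([.5785,.172,.0755],9.3,1)
E
```

```text
t 21.85 pos [0.58   0.1726 0.0766] w 0.694 F [0.28 0.83 0.65]
 world d [-0.0015 -0.0006 -0.0011] tool d now [-0.0003 -0.0015  0.0011] tool rot [ 0.1  -0.04 -0.  ]
  [-0.0003, -0.0015, 0.0011] [0.1, -0.04, -0.0]
```

>>> {"op": "arm_command", "data": {"slide": [[0,0,-0.004],[0,0,-0.006],[0,0,-0.006],[0,0,-0.006],[0,0,-0.003],[0,0,0],[0,0,0],[0,0,0]], "angular": [[0,0,0],[0,0,0],[0,0,0],[0,0,0],[0,0,0],[0,0,0],[0,0,0],[0,0,0]], "hand": [0.05,0.05,0.05,0.05,0.05,0.05,0.05,0.05]}}

```text
time: 22.65
tool_pos: [0.578, 0.1721, 0.1021]
tcp_rot: [-2.033, -2.393, 0.002]
wrist_force: [-0.3, 1.3, -3.4]
width: 0.685
```

```bash
python3 - <<'E'
from h import *
plan([.5785,.172,.0755],9.3,1)
heft()
E
```

```text
t 22.65 pos [0.578  0.1721 0.1021] w 0.685 F [-0.31  1.29 -3.4 ]
 world d [ 0.0005 -0.0001 -0.0266] tool d now [-0.0002  0.0005  0.0266] tool rot [-0.13 -0.02 -0.  ]
  [-0.0002, 0.0005, 0.0266] [-0.13, -0.02, -0.0]
mean [ 8.4000e-02  1.8900e-01 -2.7280e+00 -2.7000e-02 -7.0000e-03 -1.9000e-02
 -4.7998e+01 -3.3633e+01] sd [0.41 0.86 0.44 0.03 0.04 0.04 0.03 0.02]
```

A weighs about 2.7 N, so it is light and C is confirmed as the full one. I take A to the nearest pocket.

>>> {"op": "arm_command", "data": {"slide": [[0,0,-0.02],[0,0,-0.035],[-0.008,-0.004,-0.035],[-0.025,-0.013,-0.015],[-0.035,-0.018,0],[-0.038,-0.02,0],[-0.038,-0.02,0],[-0.038,-0.02,0]], "angular": [[0,0,0],[0,0,0],[0,0,0],[0,0,0],[0,0,0],[0,0,0],[0,0,0],[0,0,0]], "hand": [0.05,0.05,0.05,0.05,0.05,0.05,0.05,0.05]}}

```text
time: 23.75
tool_pos: [0.514, -0.0242, 0.211]
tcp_rot: [-2.022, -2.404, 0.002]
wrist_force: [1.3, -0.7, -2.2]
width: 0.692
```

```bash
python3 - <<'E'
from h import *
plan([.4585,-.1865,.2],9.3,1)
E
```

```text
t 23.75 pos [ 0.514  -0.0242  0.211 ] w 0.692 F [ 1.27 -0.73 -2.2 ]
 world d [-0.0555 -0.1623 -0.011 ] tool d now [-0.1504 -0.0824  0.0112] tool rot [-0.06  0.02  0.55]
  [-0.1504, -0.0824, 0.0112] [-0.06, 0.02, 0.55]
```

>>> {"op": "arm_command", "data": {"slide": [[-0.035,-0.02,0],[-0.035,-0.02,0],[-0.03,-0.016,0],[-0.02,-0.011,0],[-0.012,-0.006,0],[-0.005,-0.003,0],[0,0,0],[0,0,0]], "angular": [[0,0,0.2],[0,0,0.2],[0,0,0],[0,0,0],[0,0,0],[0,0,0],[0,0,0],[0,0,0]], "hand": [0.05,0.05,0.05,0.05,0.05,0.05,0.05,0.05]}}

```text
time: 24.55
tool_pos: [0.4563, -0.182, 0.2119]
tcp_rot: [2.038, 2.388, -0.002]
wrist_force: [-0.2, -0.0, -2.4]
width: 0.694
```

```bash
python3 - <<'E'
from h import *
plan([.4583,-.1865,.125],9.3,1)
c=bot.get_calibration("wrist"); p=bot.read_state()["tool_pos"]
im=bot.read_camera("wrist")[:,:,::-1].copy()
im=cv2.resize(im[130:380,180:460],None,fx=2.4,fy=2.4,interpolation=cv2.INTER_CUBIC)
def circ(x,y,z,r,col):
    q=[((proj(c,[x+r*np.cos(a),y+r*np.sin(a),z])-[180,130]+.5)*2.4-.5)*8 for a in np.linspace(0,2*np.pi,80)]
    cv2.polylines(im,[np.round(q).astype(int)],True,col,1,cv2.LINE_AA,3)
circ(.4583,-.1865,.042,.0355,(255,0,0)); circ(.557,-.171,.042,.0355,(255,0,0))
circ(p[0],p[1],p[2]+.0294,.03,(0,0,255)); circ(p[0],p[1],p[2]-.0656,.03,(0,0,255))
cv2.imwrite("pics/w7.png",im)
E
```

```text
t 24.55 pos [ 0.4563 -0.182   0.2119] w 0.694 F [-0.17 -0.03 -2.37]
 world d [ 0.002  -0.0045 -0.0869] tool d now [-0.0045  0.0013  0.0869] tool rot [ 0.02  0.15 -0.27]
  [-0.0045, 0.0013, 0.0869] [0.02, 0.15, -0.27]
```

View pics/w7.png

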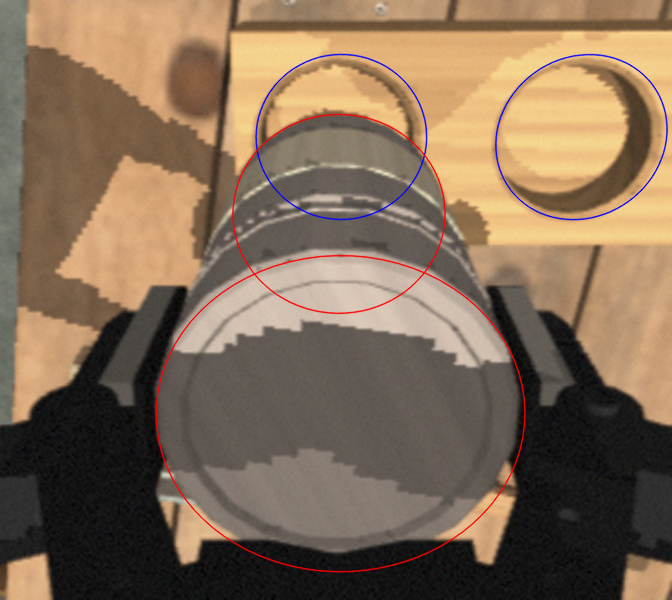

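```bash
python3 - <<'E'
from h import *
c=bot.get_calibration("wrist"); p=bot.read_state()["tool_pos"]; print(p)
im0=bot.read_camera("wrist")[:,:,::-1].copy()
c2=bot.get_calibration("wrist"); print(bot.read_state()["tool_pos"])
im=cv2.resize(im0[140:240,270:470],None,fx=4,fy=4,interpolation=cv2.INTER_CUBIC)
cv2.imwrite("pics/w8.png",im)
for X in [(.557,-.171,.042),(.4583,-.1865,.042)]:print((proj(c,X)-[270,140]+.5)*4-.5,(proj(c2,X)-[270,140]+.5)*4-.5)
np.save("w8.npy",c,allow_pickle=True)
E
```

```text
[ 0.45635458 -0.18187135  0.21186975]
[ 0.45641754 -0.18174624  0.21185233]
[607.76491799 193.4524558 ] [607.27686612 194.10752942]
[208.19593678 193.00150879] [207.77208816 193.47999544]
```

View pics/w8.png

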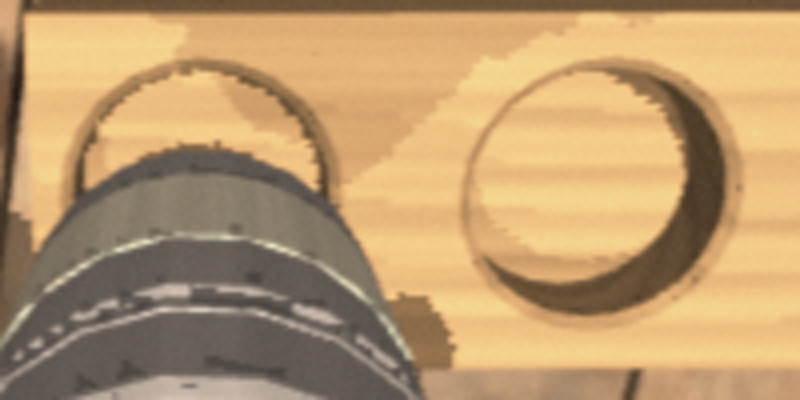

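```bash
python3 - <<'E'
from h import *
plan([.4577,-.1863,.125],9.3,1)
E
```

```text
t 24.65 pos [ 0.4564 -0.1817  0.2119] w 0.694 F [-0.02  0.34 -3.09]
 world d [ 0.0013 -0.0046 -0.0869] tool d now [-0.0045  0.0005  0.0869] tool rot [ 0.01  0.16 -0.22]
  [-0.0045, 0.0005, 0.0869] [0.01, 0.16, -0.22]
```

>>> {"op": "arm_command", "data": {"slide": [[-0.001,0,0.01],[-0.001,0,0.015],[-0.001,0,0.02],[0,0,0.018],[0,0,0.012],[0,0,0.006],[0,0,0],[0,0,0]], "angular": [[0,0.1,-0.2],[0,0,0],[0,0,0],[0,0,0],[0,0,0],[0,0,0],[0,0,0],[0,0,0]], "hand": [0.05,0.05,0.05,0.05,0.05,0.05,0.05,0.05]}}

```text
time: 25.45
tool_pos: [0.4589, -0.1807, 0.1256]
tcp_rot: [2.024, 2.402, 0.001]
wrist_force: [1.0, 0.4, -2.0]
width: 0.696
```

```bash
python3 - <<'E'
from h import *
plan([.4577,-.1863,.115],9.3,1)
E
```

```text
t 25.45 pos [ 0.4589 -0.1807  0.1256] w 0.696 F [ 0.97  0.4  -1.97]
 world d [-0.0012 -0.0056 -0.0106] tool d now [-0.0053 -0.0022  0.0106] tool rot [ 0.05 -0.01  0.46]
  [-0.0053, -0.0022, 0.0106] [0.05, -0.01, 0.46]
```

>>> {"op": "arm_command", "data": {"slide": [[-0.002,-0.001,0.001],[-0.002,-0.0005,0.002],[-0.001,0,0.001],[0,0,0],[0,0,0],[0,0,0],[0,0,0],[0,0,0]], "angular": [[0,0,0.2],[0,0,0.1],[0,0,0],[0,0,0],[0,0,0],[0,0,0],[0,0,0],[0,0,0]], "hand": [0.05,0.05,0.05,0.05,0.05,0.05,0.05,0.05]}}

```text
time: 26.25
tool_pos: [0.4606, -0.1877, 0.1247]
tcp_rot: [2.027, 2.391, 0.004]
wrist_force: [-0.5, 0.6, -2.7]
width: 0.691
```

```bash
python3 - <<'E'
from h import *
plan([.4577,-.1863,.0826],9.3,1)
E
```

```text
t 26.25 pos [ 0.4606 -0.1877  0.1247] w 0.691 F [-0.46  0.57 -2.71]
 world d [-0.0029  0.0014 -0.0421] tool d now [ 0.002  -0.0028  0.042 ] tool rot [0.36 0.2  0.12]
  [0.002, -0.0028, 0.042] [0.36, 0.2, 0.12]
```

>>> {"op": "arm_command", "data": {"slide": [[0.001,-0.0015,0.001],[0,-0.0005,0.002],[0,0,0.003],[0,0,0.002],[0,0,0],[0,0,0],[0,0,0],[0,0,0]], "angular": [[0.2,0.1,0.1],[0.1,0,0],[0,0,0],[0,0,0],[0,0,0],[0,0,0],[0,0,0],[0,0,0]], "hand": [0.05,0.05,0.05,0.05,0.05,0.05,0.05,0.05]}}

```text
time: 27.05
tool_pos: [0.458, -0.1868, 0.1155]
tcp_rot: [2.033, 2.394, -0.001]
wrist_force: [0.8, -0.9, -2.8]
width: 0.694
```

```bash
python3 - <<'E'
from h import *
plan([.4577,-.1863,.0826],9.3,1)
E
```

```text
t 27.05 pos [ 0.458  -0.1868  0.1155] w 0.694 F [ 0.8  -0.87 -2.78]
 world d [-0.0003  0.0005 -0.0329] tool d now [ 0.0005 -0.0002  0.0329] tool rot [-0.01  0.06  0.02]
  [0.0005, -0.0002, 0.0329] [-0.01, 0.06, 0.02]
```

>>> {"op": "arm_command", "data": {"slide": [[0,0,0.003],[0,0,0.003],[0,0,0.004],[0,0,0.004],[0,0,0.004],[0,0,0.003],[0,0,0.002],[0,0,0]], "angular": [[0,0,0],[0,0,0],[0,0,0],[0,0,0],[0,0,0],[0,0,0],[0,0,0],[0,0,0]], "hand": [0.05,0.05,0.05,0.05,0.05,0.05,0.05,0.05]}}

```text
time: 27.85
tool_pos: [0.4577, -0.1867, 0.0901]
tcp_rot: [2.034, 2.394, -0.002]
wrist_force: [-0.6, -0.1, -2.5]
width: 0.688
```

```bash
python3 - <<'E'
from h import *
plan([.4577,-.1863,.0826],9.3,1)
E
```

```text
t 27.85 pos [ 0.4577 -0.1867  0.0901] w 0.688 F [-0.6  -0.14 -2.5 ]
 world d [-0.      0.0004 -0.0075] tool d now [0.0004 0.     0.0075] tool rot [-0.04  0.04  0.02]
  [0.0004, 0.0, 0.0075] [-0.04, 0.04, 0.02]
```

>>> {"op": "arm_command", "data": {"slide": [[0,0,0.002],[0,0,0.002],[0,0,0.002],[0,0,0.001],[0,0,0.001],[0,0,0.001],[0,0,0.001],[0,0,0]], "angular": [[0,0,0],[0,0,0],[0,0,0],[0,0,0],[0,0,0],[0,0,0],[0,0,0],[0,0,0]], "hand": [0.05,0.05,0.05,0.05,0.05,0.05,0.05,0.05]}}

```text
time: 28.65
tool_pos: [0.4586, -0.1872, 0.0829]
tcp_rot: [2.033, 2.394, -0.002]
wrist_force: [-0.4, 0.4, -2.6]
width: 0.692
```

```bash
python3 - <<'E'
from h import *
plan([.4577,-.1863,.0826],9.3,1)
E
```

```text
t 28.65 pos [ 0.4586 -0.1872  0.0829] w 0.692 F [-0.42  0.41 -2.55]
 world d [-0.0009  0.0009 -0.0003] tool d now [ 0.001  -0.0007  0.0003] tool rot [-0.01  0.08  0.03]
  [0.001, -0.0007, 0.0003] [-0.01, 0.08, 0.03]
```

>>> {"op": "arm_command", "data": {"slide": [[0,0,0.001],[0,0,0.001],[0,0,0.001],[0,0,0.001],[0,0,0.001],[0,0,0],[0,0,0],[0,0,0]], "angular": [[0,0,0],[0,0,0],[0,0,0],[0,0,0],[0,0,0],[0,0,0],[0,0,0],[0,0,0]], "hand": [0.05,0.05,0.05,0.05,0.05,0.05,0.05,0.05]}}

```text
time: 29.45
tool_pos: [0.4593, -0.1878, 0.0825]
tcp_rot: [2.032, 2.394, -0.002]
wrist_force: [-1.1, 0.2, 0.3]
width: 0.691
```

```bash
python3 - <<'E'
from h import *
plan([.4577,-.1863,.0826],9.3,1)
E
```

```text
t 29.45 pos [ 0.4593 -0.1878  0.0825] w 0.691 F [-1.1   0.16  0.32]
 world d [-0.0016  0.0015  0.0001] tool d now [ 0.0017 -0.0014 -0.0001] tool rot [-0.01  0.11  0.04]
  [0.0017, -0.0014, -0.0001] [-0.01, 0.11, 0.04]
```

The tin has touched the pocket floor at the expected height, so I release it and rise.

>>> {"op": "arm_command", "data": {"slide": [[0,0,0],[0,0,0],[0,0,0],[0,0,0],[0,0,-0.003],[0,0,-0.01],[0,0,-0.025],[0,0,-0.035]], "angular": [[0,0,0],[0,0,0],[0,0,0],[0,0,0],[0,0,0],[0,0,0],[0,0,0],[0,0,0]], "hand": [0.065,0.075,0.0854,0.0854,0.0854,0.0854,0.0854,0.0854]}}

```text
time: 30.25
tool_pos: [0.4561, -0.186, 0.1537]
tcp_rot: [-2.028, -2.389, 0.006]
wrist_force: [0.4, -0.7, -0.5]
width: 1.001
```

```bash
python3 - <<'E'
from h import *
plan([.493,.0776,.19],9.3,1)
im=bot.read_camera("side"); cv2.imwrite("pics/s9.png",cv2.resize(im[170:320,250:450,::-1],None,fx=4,fy=4,interpolation=cv2.INTER_CUBIC))
E
```

```text
t 30.25 pos [ 0.4561 -0.186   0.1537] w 1.001 F [ 0.4  -0.67 -0.48]
 world d [0.0369 0.2636 0.0363] tool d now [ 0.2543  0.0788 -0.036 ] tool rot [-0.47 -0.22  0.03]
  [0.2543, 0.0788, -0.036] [-0.47, -0.22, 0.03]
```

View pics/s9.png

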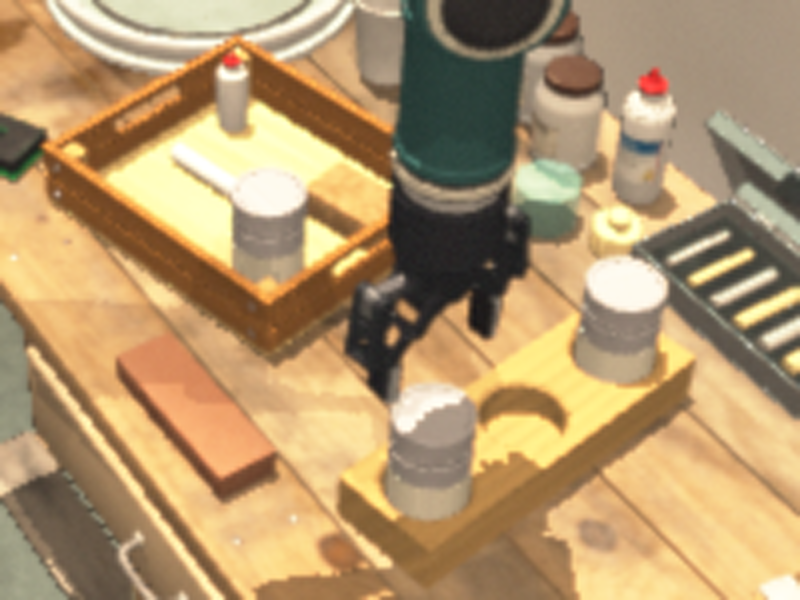

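Both light tins stand upright in the pockets (crop (430,450) and (620,320)), and C is in the crate at (270,220). I go to C.

>>> {"op": "arm_command", "data": {"slide": [[0,0,-0.02],[0.015,0.005,-0.01],[0.03,0.01,0],[0.04,0.012,0],[0.045,0.014,0],[0.045,0.014,0],[0.035,0.011,0],[0.02,0.006,0]], "angular": [[-0.2,-0.1,0],[0,0,0],[0,0,0],[0,0,0],[0,0,0],[0,0,0],[0,0,0],[0,0,0]], "hand": [0.0854,0.0854,0.0854,0.0854,0.0854,0.0854,0.0854,0.0854]}}

```text
time: 31.1
tool_pos: [0.5016, 0.0541, 0.2045]
tcp_rot: [2.026, 2.365, 0.017]
wrist_force: [-0.1, -0.3, 0.0]
width: 0.999
```

```bash
python3 - <<'E'
from h import *
plan([.493,.0776,.14],9.3,1)
E
```

```text
t 31.1 pos [0.5016 0.0541 0.2045] w 0.999 F [-0.07 -0.31  0.  ]
 world d [-0.0086  0.0235 -0.0645] tool d now [ 0.0254 -0.0065  0.064 ] tool rot [ 1.49  0.79 -0.46]
  [0.0254, -0.0065, 0.064] [1.49, 0.79, -0.46]
```

>>> {"op": "arm_command", "data": {"slide": [[0.005,-0.001,0.01],[0.006,-0.001,0.015],[0.005,-0.001,0.015],[0.003,0,0.012],[0.001,0,0.006],[0,0,0.003],[0,0,0],[0,0,0]], "angular": [[0.6,0.3,-0.2],[0.6,0.3,-0.2],[0.2,0.1,0],[0,0,0],[0,0,0],[0,0,0],[0,0,0],[0,0,0]], "hand": [0.0854,0.0854,0.0854,0.0854,0.0854,0.0854,0.0854,0.0854]}}

```text
time: 31.9
tool_pos: [0.4945, 0.0731, 0.1379]
tcp_rot: [-2.034, -2.394, 0.004]
wrist_force: [-0.1, 0.2, -1.0]
width: 0.996
```

```bash
python3 - <<'E'
from h import *
plan([.493,.0776,.0755],9.3,1)
c=bot.get_calibration("wrist")
im=bot.read_camera("wrist")[:,:,::-1].copy(); 
for e,col in [((.493,.0776),(0,0,255))]:
    q=[proj(c,[e[0]+.03*np.cos(a),e[1]+.03*np.sin(a),.106])*8 for a in np.linspace(0,2*np.pi,80)]
    cv2.polylines(im,[np.round(q).astype(int)],True,col,1,cv2.LINE_AA,3)
cv2.imwrite("pics/w10.png",im)
E
```

```text
t 31.9 pos [0.4945 0.0731 0.1379] w 0.996 F [-0.08  0.23 -1.  ]
 world d [-0.0015  0.0045 -0.0624] tool d now [ 0.0048 -0.0006  0.0624] tool rot [-0.13  0.09 -0.02]
  [0.0048, -0.0006, 0.0624] [-0.13, 0.09, -0.02]
```

View pics/w10.png

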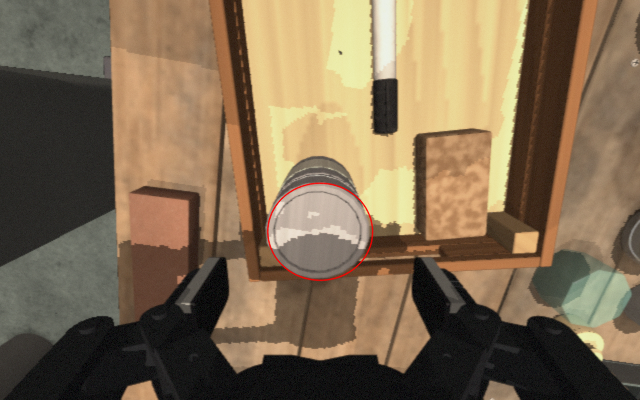

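C is where I left it, with its lid at (319,230).

>>> {"op": "arm_command", "data": {"slide": [[0.002,0,0.005],[0.001,0,0.01],[0,0,0.014],[0,0,0.014],[0,0,0.009],[0,0,0.004],[0,0,0.001],[0,0,0]], "angular": [[0,0,0],[0,0,0],[0,0,0],[0,0,0],[0,0,0],[0,0,0],[0,0,0],[0,0,0]], "hand": [0.0854,0.0854,0.0854,0.0854,0.0854,0.0854,0.0854,0.0854]}}

```text
time: 32.75
tool_pos: [0.4946, 0.0762, 0.0768]
tcp_rot: [2.034, 2.393, -0.002]
wrist_force: [-0.3, 0.2, 0.4]
width: 1.002
```

```bash
python3 - <<'E'
from h import *
plan([.493,.0776,.0755],9.3,1)
E
```

```text
t 32.75 pos [0.4946 0.0762 0.0768] w 1.002 F [-0.32  0.22  0.4 ]
 world d [-0.0016  0.0014 -0.0013] tool d now [ 0.0016 -0.0014  0.0013] tool rot [-0.03  0.11 -0.02]
  [0.0016, -0.0014, 0.0013] [-0.03, 0.11, -0.02]
```

>>> {"op": "arm_command", "data": {"slide": [[0.001,-0.001,0.001],[0,0,0],[0,0,0],[0,0,0],[0,0,0],[0,0,0],[0,0,0],[0,0,0]], "angular": [[0,0.1,0],[0,0,0],[0,0,0],[0,0,0],[0,0,0],[0,0,0],[0,0,0],[0,0,0]], "hand": [0.0854,0.075,0.07,0.06,0.05,0.05,0.05,0.05], "squeeze": 50}}

```text
time: 33.55
tool_pos: [0.4939, 0.0771, 0.0776]
tcp_rot: [2.034, 2.393, 0.001]
wrist_force: [-0.4, 0.7, -0.5]
width: 0.688
```

>>> {"op": "arm_command", "data": {"slide": [[0,0,-0.004],[0,0,-0.01],[0,0,-0.02],[0,0,-0.03],[0,0,-0.035],[0,0,-0.035],[0,0,-0.03],[0,0,-0.02]], "angular": [[0,0,0],[0,0,0],[0,0,0],[0,0,0],[0,0,0],[0,0,0],[0,0,0],[0,0,0]], "hand": [0.05,0.05,0.05,0.05,0.05,0.05,0.05,0.05]}}

```text
time: 34.35
tool_pos: [0.4867, 0.0764, 0.2613]
tcp_rot: [-2.026, -2.384, 0.021]
wrist_force: [0.8, 0.4, -4.8]
width: 0.691
```

```bash
python3 - <<'E'
from h import *
plan([.493,.0776,.31],9.3,1)
E
```

```text
t 34.35 pos [0.4867 0.0764 0.2613] w 0.691 F [ 0.85  0.37 -4.84]
 world d [0.0063 0.0012 0.0487] tool d now [ 0.0002  0.0056 -0.0488] tool rot [-1.05 -0.06 -0.02]
  [0.0002, 0.0056, -0.0488] [-1.05, -0.06, -0.02]
```

Next I rise to a TCP height of about 0.31 (base about 0.24) and settle.

>>> {"op": "arm_command", "data": {"slide": [[0,0.001,-0.015],[0,0.001,-0.012],[0,0,-0.008],[0,0,-0.003],[0,0,0],[0,0,0],[0,0,0],[0,0,0]], "angular": [[-0.5,0,0],[-0.3,0,0],[0,0,0],[0,0,0],[0,0,0],[0,0,0],[0,0,0],[0,0,0]], "hand": [0.05,0.05,0.05,0.05,0.05,0.05,0.05,0.05]}}

```text
time: 35.15
tool_pos: [0.4876, 0.0766, 0.3001]
tcp_rot: [-2.031, -2.39, 0.006]
wrist_force: [-0.3, 1.0, -4.8]
width: 0.692
```

>>> {"op": "arm_command", "data": {"slide": [[0,0,0],[0,0,0],[0,0,0],[0,0,0],[0,0,0],[0,0,0],[0,0,0],[0,0,0]], "angular": [[0,0,0],[0,0,0],[0,0,0],[0,0,0],[0,0,0],[0,0,0],[0,0,0],[0,0,0]], "hand": [0.05,0.05,0.05,0.05,0.05,0.05,0.05,0.05]}}

```text
time: 35.95
tool_pos: [0.4872, 0.0765, 0.2989]
tcp_rot: [-2.03, -2.389, 0.009]
wrist_force: [0.6, 0.2, -5.5]
width: 0.689
```

```bash
python3 - <<'E'
from h import *
plan([.493,.0776,.31],9.3,1)
heft(4)
plan([.493,.0776,.31],9.3,1)
c=bot.get_calibration("top"); s=bot.get_calibration("side")
a=bot.read_camera("top"); b=bot.read_camera("side"); w=bot.read_camera("wrist")
A=cv2.resize(a[120:270,240:460,::-1],None,fx=3.5,fy=3.5,interpolation=cv2.INTER_CUBIC)
for X in [(.655,-.155),(.4577,-.1865)]:
    q=[((proj(c,[X[0]+.03*np.cos(t),X[1]+.03*np.sin(t),.112])-[240,120]+.5)*3.5-.5)*8 for t in np.linspace(0,2*np.pi,80)]
    cv2.polylines(A,[np.round(q).astype(int)],True,(0,0,255),1,cv2.LINE_AA,3)
cv2.imwrite("pics/t11.png",A)
B=cv2.resize(b[110:310,240:440,::-1],None,fx=3,fy=3,interpolation=cv2.INTER_CUBIC)
for X in [(.655,-.155),(.4577,-.1865)]:
    q=[((proj(s,[X[0]+.03*np.cos(t),X[1]+.03*np.sin(t),.112])-[240,110]+.5)*3-.5)*8 for t in np.linspace(0,2*np.pi,80)]
    cv2.polylines(B,[np.round(q).astype(int)],True,(0,0,255),1,cv2.LINE_AA,3)
cv2.imwrite("pics/s11.png",B)
cv2.imwrite("pics/w11.png",w[:,:,::-1])
E
```

```text
t 35.95 pos [0.4872 0.0765 0.2989] w 0.689 F [ 0.63  0.24 -5.49]
 world d [0.0058 0.0011 0.0111] tool d now [ 0.0001  0.0058 -0.0112] tool rot [-0.5  -0.08 -0.02]
  [0.0001, 0.0058, -0.0112] [-0.5, -0.08, -0.02]
mean [ 3.5700e-01 -9.0000e-03 -5.4470e+00 -1.7000e-02 -3.5000e-02 -3.0000e-03
 -3.3724e+01 -4.0349e+01] sd [0.27 0.42 0.28 0.05 0.02 0.02 0.02 0.02]
t 36.15 pos [0.4871 0.0766 0.2988] w 0.691 F [ 0.88 -0.12 -4.17]
 world d [0.0059 0.001  0.0112] tool d now [ 0.0001  0.0059 -0.0112] tool rot [-0.5  -0.08 -0.02]
  [0.0001, 0.0059, -0.0112] [-0.5, -0.08, -0.02]
```

View pics/t11.png

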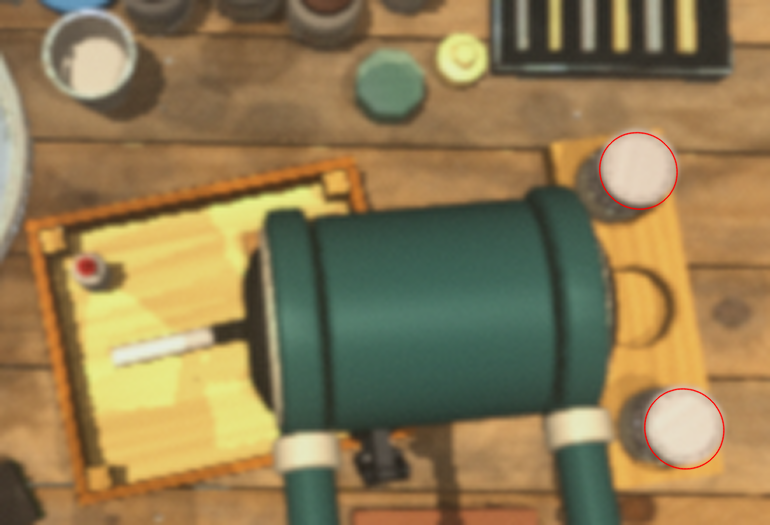

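View pics/s11.png

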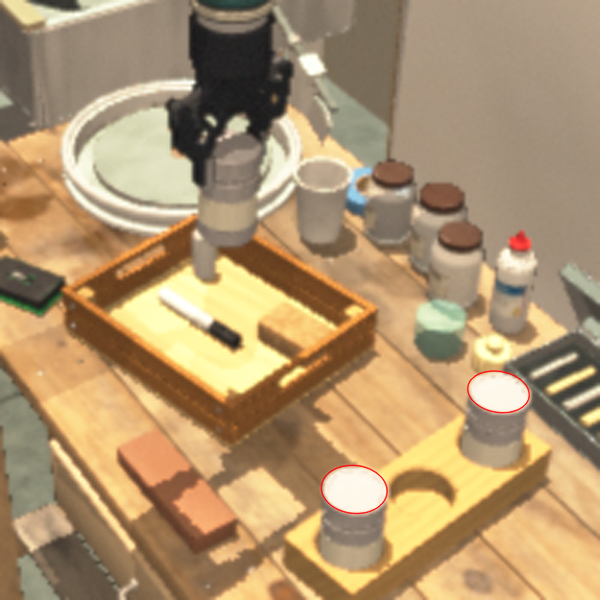

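View pics/w11.png

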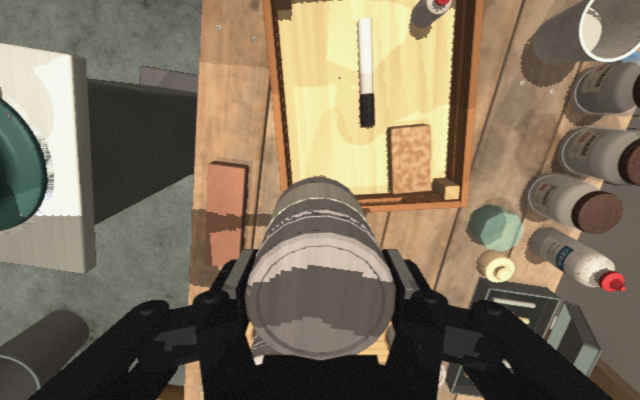

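Both lids fit the "home" circles (lid height 0.112 m) in the top and side views. C is held upright and still with its base at about 0.228 m. Handing in.

```bash
python3 - <<'E'
from h import *
s=bot.read_state(); print(s["time"],s["tool_pos"],np.abs(s["joint_vel"]).max())
print(bot.finish_job())
E
```

```text
36.3 [0.48712738 0.07657081 0.29879362] 0.0015831566921724175
the job is handed in; nothing more can be done
None
```

The two lighter tins are in the rack and the full tin is held up in the gripper. The job was handed in at 36.3 s, and no verdict was reported.

- **Hefting:** The three tins pulled about 2.0 N, 5.1 N and 2.7 N at the wrist. The 5.1 N tin, which stood nearest the rack, is the full one.
- **Rack:** The 2.0 N tin went into the farthest pocket and the 2.7 N tin into the nearest, each lowered until it touched the floor and then let go. In the top and side pictures both lids fit the outlines expected for a tin fully home and upright.
- **Held tin:** Its base is at about 0.228 m, and the tool leans about 0.5°. It was still (joint speeds under 0.002 rad/s) and pulled about 5.4 N at hand-in.
- **Other things:** The last pictures show nothing tipped over or out of its place.
- **Disagreement:** A wrist picture of the first tin taken while still hovering put it about 3.5 mm from the top-camera position. The later checks with that tin in the gripper and over the pockets agreed to about 1 mm.

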